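# Find the fuller tub of tesserae

### The job

Two identical closed tubs of mosaic stones stand under the narrow shelf of the rack, and one is clearly heavier. Lift the left one (larger y) clear by some 50 mm to feel its weight and stand it back in its bay, then lift the right one likewise; leave the heavier tub standing upright in the middle of the round work stand and the lighter one upright in its own bay. Keep the tubs upright, do not drop them, and leave the other objects alone.

Things in the scene. Friction and masses are not known exactly. Their poses are not given: they have to be found in the camera images.
- tub_left_mid (a point): tub in the left bay (the one at larger y): closed square plastic tub, 90 x 90 mm, lid 96 x 96 mm (fixed on), lid top 70 mm above the underside; on it a bridge handle, its bar 44 mm long along the tub's x, 14 mm thick along y, 18 mm high, 91 to 109 mm above the underside, on two posts; 0.3 to 0.8 kg with contents. This point is its centre, 35 mm above its underside; z up
- tub_left_handle (a point): centre of the left tub's handle bar, 100 mm above the tub's underside and over its middle; x along the bar, y across it (the way to pinch it)
- tub_right_mid (a point): tub in the right bay (the one at smaller y): closed square plastic tub, 90 x 90 mm, lid 96 x 96 mm (fixed on), lid top 70 mm above the underside; on it a bridge handle, its bar 44 mm long along the tub's x, 14 mm thick along y, 18 mm high, 91 to 109 mm above the underside, on two posts; 0.3 to 0.8 kg with contents. This point is its centre, 35 mm above its underside; z up
- tub_right_handle (a point): centre of the right tub's handle bar, 100 mm above the tub's underside and over its middle; x along the bar, y across it
- tub_left: the left tub; origin at the centre of its underside
- tub_right: the right tub; origin at the centre of its underside. The two tubs look alike, only their hidden fills differ: the heavier outweighs the other by at least 0.2 kg, and either may be it
- rack: fixed wooden rack, origin at table height midway between its two bays, x pointing into the rack away from the robot, y along it to the left. Base board 12 mm thick, x from -78 to 110 mm, y from -200 to 200 mm, with a lip along its front edge (x -78 to -72 mm) 14 mm higher than the board: lift the tubs over it; uprights 18 mm thick at y = +-191 mm, x from 15 to 60 mm. Above the lip the front is open
- shelf_edge (a point): middle of the lower front edge of the rack's shelf board, 212 mm above the table (100 mm above the handle bars), at the rack's x = 0, so right above the handles; the board reaches 60 mm back from it, small open bins stand on it up to 265 mm above the table. Handles are reached with the gripper leaning back 35 to 45 degrees towards the robot; tubs draw out forwards
- bay_left (a point): middle of the left bay, on top of the base board (12 mm above the table), at y = +85 mm in the rack's frame
- bay_right (a point): middle of the right bay, on top of the base board, at y = -85 mm in the rack's frame
- stand: fixed round work stand, a wooden disc of 190 mm diameter on a metal foot, its top 40 mm above the table; origin on the table under its middle
- stand_top (a point): middle of the stand's top face, 40 mm above the table
- glue_jar: bystander: glue jar, 68 mm diameter, 95 mm high, origin under its middle
- bowl: bystander: small open ceramic bowl, 90 mm diameter, 45 mm high, origin under its middle
- hammer: bystander: hammer 200 mm long lying on the table
Things that resemble listed ones, but are neither listed nor needed, are in the scene too. Leave any brown or purple look-alike of the tub_left alone.

How it is judged:
By the outcome, as a careful person would: the job done as asked, in the order asked, and still so for the second after the job is handed in, with the robot touching nothing.
It also fails if it takes over 72 s, if anything falls off the work surface, if the arm or the gripper's body presses on something with over 40 N, if the wrist force passes 120 N, or if a joint passes its speed limit or range.

### The arm

A 7-joint arm with a two-finger parallel gripper is mounted at the origin on the work surface. World frame = base frame: x ahead of the robot, y to its left, z up, the work surface at z = 0. Lengths are in mm, angles in rad, forces in N, time in s.
With the tool pointing down it reaches from about 400 to 875 mm from the base axis. Payload 6.5 kg.
Tool frame: the origin (TCP) lies midway between the tips of the shut fingers; the grasp point (between the pads) lies robot.pinch_z behind it (robot.pinch_z is the distance from the TCP to the grasp point, in mm); x points along the fingers, z is the direction in which the jaws open and shut, and the axes are right-handed (so a half turn about x gives the same grasp; the last joint's range is limited). The gripper opens to 85 mm and grips with 20 to 120 N. Pads are 22 mm wide; open, the fingers measure 114 mm over their backs; the gripper's body (76 mm by 85 mm) begins 54 mm behind the grasp point. The pads swing forward as they close: fully open they stand 13 mm farther back than shut.
Start: joints at [1.108, 0.536, -0.004, 1.538, 0.003, 1.067, -0.071], TCP at [251.2, -599.49, 231.29] pointing down, gripper open.
Joint ranges: [-2.7, 2.7], [-0.37, 2.16], [-1.27, 1.26], [0.24, 2.4], [-1.31, 4.45], [0.19, 1.91], [-2.76, 2.76]. Speed limits (rad/s): [2.39, 2.39, 3.14, 3.14, 3.14, 3.14, 3.14].

### API

Orientations are given as a unit quaternion [x, y, z, w].
In Python, from rig import robot gives the robot as it stands.
- The arm moves only by the tool apply_moves, never from a script. Its argument "moves" is a list of rows, each an object of numbers: "dx", "dy", "dz": the shift along the tool's x, y, z in cm; "roll": the turn about the tool's x in rad; "claw": the closure in counts, from 0 (fully open) to 255 (shut). In form: [{"dx": .., "dy": .., "dz": .., "roll": .., "claw": ..}, ...]. A call has 1 to 5 rows; each row is the pose to reach, as a shift and turn from the pose measured when the call began, along the tool's axes at that moment; what a row does not reach only later rows make up. A row lasts 1/8 s, in which the tool goes at most 62.5 mm and 10.7 degrees, less where a joint would pass 70% of its speed; a pose out of reach is approached as far as the arm can. A call with a gripper value outside its range is refused whole. The fingers move at their own pace and stop on an object; "grip_force" is the grip in N (left out, the last holds). Time passes only in rows, so rows that repeat a pose let the fingers close. It gives the time, the measured TCP pose, the force and the opening at its end, in the units of the state.
- robot.sense(): the state, without advancing time (a new reading comes with each control period).
- robot.get_image(name): name is "side" or "top" or "wrist"; returns the picture (420x560x3 uint8, red, green, blue); there is no depth.
- robot.get_calibration(name): a dict with "K" (3x3 intrinsics, pixels), "R" (3x3) and "t" (3): a world point X has camera coordinates R X + t. Camera axes: x right, y down, z forward; pixel columns grow to the right and rows downward; lengths in mm; the calibration is good to about 2 mm. A picture is of the moment at which its call begins: read the wrist's pose just before it. get_calibration takes no time and is no camera call; for the wrist camera it gives the pose at the moment of the call.
- robot.job_done(): hands the job in, once; it reports no verdict.
The state is a dict: "time_s": time; "joint_pos": joint angles; "qvel": joint speeds; "joint_efforts": joint torques, N m; "tcp_pos": TCP position; "tool_rot": TCP orientation; "force": force on the tool from outside, world axes, zero at the start; "torque": the same for the moment, N m; "opening": finger opening in mm.
Only numpy, scipy, OpenCV 4.12 (cv2) and the standard library are available. Lean on these libraries where they do the work, as an engineer would, in place of code of your own. Each camera call takes 0.05 s, during which the arm holds its last target. There are 200 camera calls.

## Working session

There is one attempt and no reset: what is moved stays moved. The work goes in short steps, Python scripts to look and compute and a tool call to move; the robot and the scene stay as the last step left them, time stands still between calls to the robot, and variables do not carry over. Pictures are saved under pics/ and viewed, about 8 in all and at most 12, crops included, and the job is handed in when it is done.

Besides the shell and the picture viewer there is one more tool, called after "Emit:" by a JSON object that holds its "method" and its "body". apply_moves: Moves the arm, as the interface text tells. Its arguments: {"type":"object","properties":{"moves":{"type":"array","items":{"type":"object","properties":{"dx":{"type":"number"},"dy":{"type":"number"},"dz":{"type":"number"},"roll":{"type":"number"},"claw":{"type":"number"}}}},"grip_force":{"type":"number"}},"required":["moves"]}

```bash
mkdir -p pics; ls; python3 - <<'E'
from rig import robot
import cv2,numpy as np
print(robot.sense(), robot.pinch_z)
for n in("side","top"):
    c=robot.get_calibration(n);print(n,{k:np.round(v,3).tolist() for k,v in c.items()})
    cv2.imwrite(f"pics/{n}0.png",robot.get_image(n)[:,:,::-1])
E
```

```text
pics
{'time_s': 0.0, 'joint_pos': array([ 1.1078023 ,  0.53716235, -0.00438086,  1.53886537,  0.00257842,
        1.06729372, -0.0711962 ]), 'qvel': array([-0.00056956,  0.00152144, -0.00061351,  0.00106762,  0.00014475,
       -0.00051401,  0.00160261]), 'joint_efforts': array([ 1.09126933e-03, -5.83417296e+01,  1.04815599e+00, -2.59097993e+01,
        1.20139713e-02,  9.60320758e-03,  1.38571752e-05]), 'tcp_pos': array([ 250.91573597, -598.93931503,  230.41912243]), 'tool_rot': array([ 0.39193412,  0.58927628, -0.39134212,  0.58821123]), 'force': array([ 0.09008885, -0.31339394,  0.66155315]), 'torque': array([0.0283318 , 0.00612182, 0.021807  ]), 'opening': 85.52036603445774} 18.700000000000003
side {'K': [[442.163, 0.0, 284.585], [0.0, 442.163, 206.53], [0.0, 0.0, 1.0]], 'R': [[-0.958, -0.288, -0.007], [-0.147, 0.509, -0.848], [0.248, -0.811, -0.53]], 't': [438.776, 157.15, 1120.185]}
top {'K': [[468.726, 0.0, 277.704], [0.0, 468.726, 217.377], [0.0, 0.0, 1.0]], 'R': [[-0.02, -1.0, 0.02], [-0.981, 0.016, -0.192], [0.192, -0.024, -0.981]], 't': [27.894, 464.171, 1218.418]}
```

View pics/top0.png

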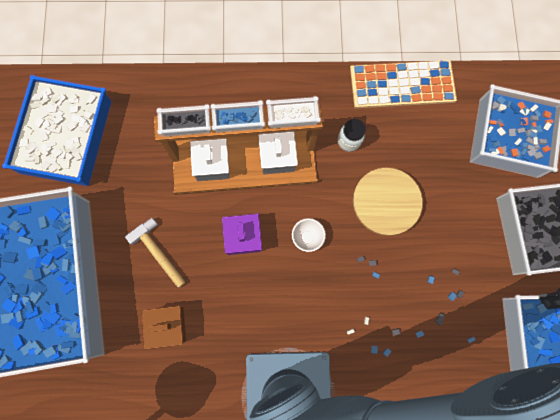

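View pics/side0.png

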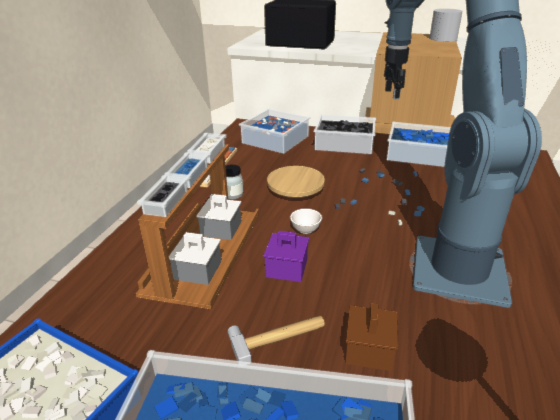

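The top view shows the white tubs under the shelf at (210,157) and (278,150). The purple look-alike is at (242,233), the brown one at (163,327) and the stand disc at (389,201). The white bowl at (309,235) and the white shelf bins are the other things I could confuse with a tub. My choice is the two white tubs in the rack, which I'll check in a close crop.

```bash
python3 - <<'E'
import cv2,numpy as np
a=cv2.imread('pics/top0.png')[95:200,150:330]; b=cv2.imread('pics/side0.png')[180:305,135:265]
a=cv2.resize(a,None,fx=4,fy=4,interpolation=cv2.INTER_CUBIC)
b=cv2.resize(b,(0,0),fx=4,fy=4,interpolation=cv2.INTER_CUBIC)
cv2.imwrite('pics/a.png',a);cv2.imwrite('pics/b.png',b)
E
```

```text
(no output)
```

View pics/a.png

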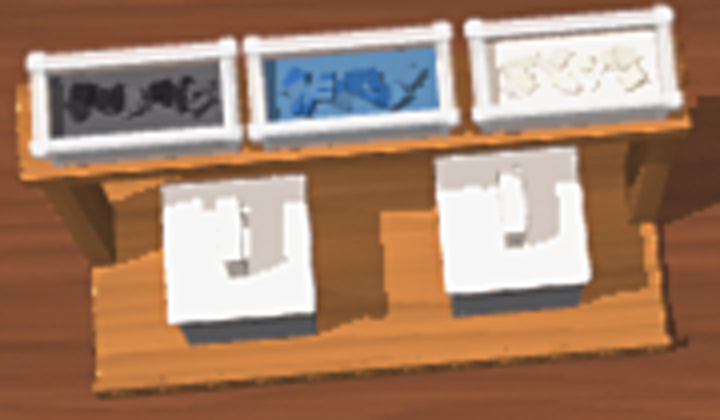

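View pics/b.png

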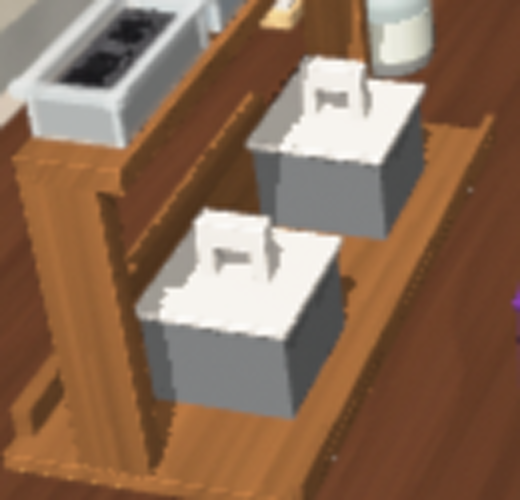

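Both crops show closed white or grey tubs with bridge handles, standing under the shelf. The lids' front corners in the top crop are at (170,323), (315,305) for the left tub and (450,292), (588,280) for the right.

```bash
cat > h.py <<'E'
import numpy as np,cv2
from rig import robot
from scipy.spatial.transform import Rotation as Rn
def ray(cal,uv,z):
    K,R,t=[np.array(cal[k]) for k in "KRt"]
    c=-R.T@t; d=R.T@np.linalg.inv(K)@np.r_[uv,1.]
    return c+d*(z-c[2])/d[2]
def proj(cal,X):
    K,R,t=[np.array(cal[k]) for k in "KRt"]
    p=K@(R@np.array(X,float)+t); return p[:2]/p[2]
E
python3 - <<'E'
from h import *
T=robot.get_calibration('top');S=robot.get_calibration('side')
ca=lambda p:np.array([p[0]/4+150,p[1]/4+95])-0.375
cb=lambda p:np.array([p[0]/4+135,p[1]/4+180])-0.375
for n,ps in dict(Llid=[(170,323),(315,305)],Rlid=[(450,292),(588,280)]).items():
    a,b=[ray(T,ca(p),82) for p in ps]; d=b-a;L=np.linalg.norm(d);d/=L
    nrm=np.array([-d[1],d[0],0]); nrm*=np.sign(nrm[0])
    print('top',n,a.round(),b.round(),L,'center',((a+b)/2+48*nrm).round(1),'yaw',np.degrees(np.arctan2(nrm[1],nrm[0])))
for n,ps in dict(Llid=[(137,303),(285,335),(342,240)],Rlid=[(248,146),(376,163),(424,85)]).items():
    a,b,c=[ray(S,cb(p),82) for p in ps]
    print('side',n,a.round(),b.round(),c.round(),np.linalg.norm(a-b),np.linalg.norm(c-b),'center',((a+c)/2).round(1))
a,b=[ray(T,ca(p),26) for p in [(94,381),(670,340)]]; d=(b-a);L=np.linalg.norm(d);d/=L
nrm=np.array([-d[1],d[0],0]);nrm*=np.sign(nrm[0]);o=(a+b)/2+78*nrm
print('rack',a,b,L,'origin',o,'yaw',np.degrees(np.arctan2(nrm[1],nrm[0])),'bays',o-85*d,o+85*d)
a,b=[ray(T,ca(p),212) for p in [(22,178),(690,126)]]
print('shelf edge',a,b,np.linalg.norm(a-b),(a+b)/2)
for n,cal,roi in(('top',T,(345,430,160,240)),('side',S,(260,330,160,200))):
    im=robot.get_image(n);x0,x1,y0,y1=roi
    hsv=cv2.cvtColor(im,cv2.COLOR_RGB2HSV)[y0:y1,x0:x1]
    m=cv2.inRange(hsv,(12,60,140),(32,200,255))
    cs,_=cv2.findContours(m,0,2);c=max(cs,key=cv2.contourArea)
    pts=np.array([ray(cal,p[0]+[x0,y0],40)[:2] for p in c],np.float32)
    (x,y),r=cv2.minEnclosingCircle(pts);print(n,'stand',x,y,r, (pts.min(0)+pts.max(0))/2)
E
```

```text
top Llid [574. 245.  82.] [585. 149.  82.] 96.5054559442424 center [627.6 202.5  82. ] yaw 6.5788028390537585
top Rlid [593.  59.  82.] [600. -33.  82.] 92.618354976874 center [644.6  16.7  82. ] yaw 4.3821872664688195
side Llid [668. 247.  82.] [572. 249.  82.] [577. 155.  82.] 96.73636416166863 94.25133670171871 center [622.9 200.9  82. ]
side Rlid [681.  75.  82.] [591.  70.  82.] [597. -31.  82.] 90.66355000276394 101.55264703269144 center [639.   21.7  82. ]
rack [550.06823879 305.57459543  26.        ] [573.57864181 -92.87919926  26.        ] 399.1467969905085 origin [639.68801599 110.94202641  26.        ] yaw 3.37677016357077 bays [634.68137615 195.79444864  26.        ] [644.69465583  26.08960419  26.        ]
shelf edge [627.69256583 313.49504308 212.        ] [655.94171175 -88.86644295 212.        ] 403.35193031169075 [641.81713879 112.31430006 212.        ]
top stand 507.8201904296875 -280.9396667480469 97.2344970703125 [ 507.8389  -281.19772]
side stand 504.1322326660156 -268.8794860839844 106.77496337890625 [ 503.8407  -268.38672]
```

The pictures disagree by only a few mm, which is enough to start. Moves can't pitch the tool directly, so I'll first turn it towards the rack, up high. Then I'll get the lean by reaching past the arm's limit.

Emit:
{"method": "apply_moves", "body": {"moves": [{"dx": -25, "dy": 53, "dz": -46, "roll": 0.33, "claw": 0}, {"dx": -25, "dy": 53, "dz": -46, "roll": 0.33, "claw": 0}, {"dx": -25, "dy": 53, "dz": -46, "roll": 0.33, "claw": 0}, {"dx": -25, "dy": 53, "dz": -46, "roll": 0.33, "claw": 0}, {"dx": -25, "dy": 53, "dz": -46, "roll": 0.33, "claw": 0}]}}

```text
time_s: 0.82
tcp_pos: [382.2, -333.6, 336.8]
tool_rot: [0.483, 0.517, -0.483, 0.516]
force: [1.3, -0.0, -0.2]
opening: 85.3
```

```bash
cat >> h.py <<'E'
def st():
    s=robot.sense();R=Rn.from_quat(s['tool_rot']).as_matrix();return s,R
def show():
    s,R=st()
    print('t',s['time_s'],'tcp',s['tcp_pos'].round(1),'q',s['joint_pos'].round(3),'F',s['force'].round(1),'T',s['torque'].round(2),'open',round(s['opening'],1))
    print('x',R[:,0].round(3),'y',R[:,1].round(3),'z',R[:,2].round(3),'lean',round(float(np.degrees(np.arccos(-R[2,0]))),1))
    print('pinch',(s['tcp_pos']-robot.pinch_z*R[:,0]).round(1))
def go(P,pinch=True):
    "print the shift (cm, tool axes) that brings the grasp point (or TCP) to P"
    s,R=st();p=s['tcp_pos']-(robot.pinch_z*R[:,0] if pinch else 0)
    print('to',P,':',(R.T@(np.array(P)-p)/10).round(2))
E
python3 -c "
from h import *
show();go([600,40,480],False)"
```

```text
t 0.825 tcp [ 382.2 -333.6  336.8] q [ 0.67   0.189 -0.047  1.777  0.009  1.177 -0.884] F [ 1.3 -0.  -0.2] T [ 0.02 -0.07  0.02] open 85.3
x [-0.     0.001 -1.   ] y [ 0.998  0.067 -0.   ] z [ 0.067 -0.998 -0.001] lean 0.0
pinch [ 382.2 -333.6  355.5]
to [600, 40, 480] : [-14.3   24.23 -35.83]
```

Emit:
{"method": "apply_moves", "body": {"moves": [{"dx": -20, "dy": 24, "dz": -36, "roll": 0, "claw": 0}, {"dx": -20, "dy": 24, "dz": -36, "roll": 0, "claw": 0}, {"dx": -20, "dy": 24, "dz": -36, "roll": 0, "claw": 0}, {"dx": -20, "dy": 24, "dz": -36, "roll": 0, "claw": 0}, {"dx": -20, "dy": 24, "dz": -36, "roll": 0, "claw": 0}]}}

```text
time_s: 1.45
tcp_pos: [523.1, -87.8, 468.2]
tool_rot: [0.483, 0.517, -0.483, 0.516]
force: [1.5, -1.1, 0.7]
opening: 85.2
```

```bash
python3 -c "
from h import *
show();go([800,50,750],False)"
```

```text
t 1.45 tcp [523.1 -87.8 468.2] q [ 0.295  0.182 -0.255  1.485  0.045  1.481 -1.464] F [ 1.5 -1.1  0.7] T [-0.03 -0.05  0.02] open 85.2
x [-0.  0. -1.] y [ 0.998  0.067 -0.   ] z [ 0.067 -0.998 -0.   ] lean 0.0
pinch [523.1 -87.9 486.9]
to [800, 50, 750] : [-28.18  28.55 -11.92]
```

Emit:
{"method": "apply_moves", "body": {"moves": [{"dx": -28, "dy": 28, "dz": -12}, {"dx": -28, "dy": 28, "dz": -12}, {"dx": -28, "dy": 28, "dz": -12}, {"dx": -28, "dy": 28, "dz": -12}, {"dx": -28, "dy": 28, "dz": -12}]}}

```text
schema error: expected keys dx, dy, dz, roll, claw
```

```bash
python3 -c "
from h import *
show();go([800,50,750],False)"
```

```text
t 1.45 tcp [523.1 -87.8 468.2] q [ 0.295  0.182 -0.255  1.485  0.045  1.481 -1.464] F [ 1.5 -1.1  0.7] T [-0.03 -0.05  0.02] open 85.2
x [-0.  0. -1.] y [ 0.998  0.067 -0.   ] z [ 0.067 -0.998 -0.   ] lean 0.0
pinch [523.1 -87.9 486.9]
to [800, 50, 750] : [-28.18  28.55 -11.92]
```

Emit:
{"method": "apply_moves", "body": {"moves": [{"dx": -28, "dy": 28, "dz": -12, "roll": 0, "claw": 0}, {"dx": -28, "dy": 28, "dz": -12, "roll": 0, "claw": 0}, {"dx": -28, "dy": 28, "dz": -12, "roll": 0, "claw": 0}, {"dx": -28, "dy": 28, "dz": -12, "roll": 0, "claw": 0}, {"dx": -28, "dy": 28, "dz": -12, "roll": 0, "claw": 0}]}}

```text
time_s: 2.08
tcp_pos: [677.8, -8.2, 613.4]
tool_rot: [0.497, 0.507, -0.474, 0.52]
force: [0.9, -1.6, -1.1]
opening: 85.5
```

```bash
python3 -c "
from h import *
show();go([800,50,750],False)"
```

```text
t 2.075 tcp [677.8  -8.2 613.4] q [-0.172  0.52   0.289  0.699 -0.165  1.901 -1.493] F [ 0.9 -1.6 -1.1] T [-0.07 -0.02 -0.03] open 85.5
x [ 0.036  0.011 -0.999] y [0.998 0.056 0.036] z [ 0.057 -0.998 -0.009] lean 2.1
pinch [677.1  -8.4 632.1]
to [800, 50, 750] : [-13.15  13.02  -5.25]
```

Emit:
{"method": "apply_moves", "body": {"moves": [{"dx": -25, "dy": 8, "dz": -6, "roll": 0, "claw": 0}, {"dx": -25, "dy": 8, "dz": -6, "roll": 0, "claw": 0}, {"dx": -25, "dy": 8, "dz": -6, "roll": 0, "claw": 0}, {"dx": -25, "dy": 8, "dz": -6, "roll": 0, "claw": 0}]}}

```text
time_s: 2.58
tcp_pos: [691.6, 34.9, 855.7]
tool_rot: [0.66, 0.374, -0.313, 0.571]
force: [4.3, -2.6, 2.3]
opening: 85.2
```

```bash
python3 -c "
from h import *
show();go([800,50,750],False)"
```

```text
t 2.575 tcp [691.6  34.9 855.7] q [-0.291  0.52   1.175  0.312 -1.033  1.905 -1.573] F [ 4.3 -2.6  2.3] T [-0.24  0.23 -0.15] open 85.2
x [ 0.524  0.137 -0.841] y [ 0.852 -0.067  0.52 ] z [ 0.015 -0.988 -0.151] lean 32.8
pinch [681.8  32.3 871.4]
to [800, 50, 750] : [14.77  3.64  0.27]
```

Emit:
{"method": "apply_moves", "body": {"moves": [{"dx": -0.8, "dy": 7, "dz": 9.5, "roll": -0.25, "claw": 0}, {"dx": -0.8, "dy": 7, "dz": 9.5, "roll": -0.25, "claw": 0}, {"dx": -0.8, "dy": 7, "dz": 9.5, "roll": -0.25, "claw": 0}]}}

```text
time_s: 2.95
tcp_pos: [718.8, -68.3, 842.4]
tool_rot: [0.592, 0.403, -0.255, 0.649]
force: [0.1, 1.4, -0.2]
opening: 85.7
```

```bash
python3 -c "
from h import *
show();go([800,50,750],False)"
```

```text
t 2.95 tcp [718.8 -68.3 842.4] q [-0.034  0.588  1.258  0.249 -1.303  1.909 -1.221] F [ 0.1  1.4 -0.2] T [-0.02  0.56  0.03] open 85.7
x [ 0.544  0.147 -0.826] y [0.809 0.168 0.563] z [ 0.222 -0.975 -0.027] lean 34.3
pinch [708.7 -71.  857.8]
to [800, 50, 750] : [13.78  3.36 -9.48]
```

Emit:
{"method": "apply_moves", "body": {"moves": [{"dx": -2.8, "dy": -36.5, "dz": 32.5, "roll": -0.05, "claw": 0}, {"dx": -2.8, "dy": -36.5, "dz": 32.5, "roll": -0.05, "claw": 0}, {"dx": -2.8, "dy": -36.5, "dz": 32.5, "roll": -0.05, "claw": 0}, {"dx": -2.8, "dy": -36.5, "dz": 32.5, "roll": -0.05, "claw": 0}, {"dx": -2.8, "dy": -36.5, "dz": 32.5, "roll": -0.05, "claw": 0}]}}

```text
time_s: 3.58
tcp_pos: [572.2, -299.6, 730.0]
tool_rot: [0.576, 0.41, -0.243, 0.664]
force: [0.8, 0.2, 1.4]
opening: 85.7
```

```bash
python3 -c "
from h import *
show();go([480,-450,650],False)"
```

```text
t 3.575 tcp [ 572.2 -299.6  730. ] q [-0.101  0.332  1.203  1.022 -0.902  1.712 -0.514] F [0.8 0.2 1.4] T [-0.18  0.49 -0.  ] open 85.7
x [ 0.546  0.149 -0.824] y [0.795 0.219 0.566] z [ 0.264 -0.964  0.001] lean 34.5
pinch [ 562.  -302.4  745.4]
to [480, -450, 650] : [ -0.68 -15.15  12.06]
```

Emit:
{"method": "apply_moves", "body": {"moves": [{"dx": -20, "dy": 8, "dz": 30, "roll": 0, "claw": 0}, {"dx": -20, "dy": 8, "dz": 30, "roll": 0, "claw": 0}, {"dx": -20, "dy": 8, "dz": 30, "roll": 0, "claw": 0}, {"dx": -20, "dy": 8, "dz": 30, "roll": 0, "claw": 0}, {"dx": -20, "dy": 8, "dz": 30, "roll": 0, "claw": 0}]}}

```text
time_s: 4.2
tcp_pos: [603.7, -410.2, 790.6]
tool_rot: [0.579, 0.402, -0.236, 0.669]
force: [33.2, -3.4, 46.5]
opening: 85.6
```

```bash
python3 -c "
from h import *
show()"
```

```text
t 4.2 tcp [ 603.7 -410.2  790.6] q [ 0.714  0.608  0.307  0.244 -0.808  1.908 -0.792] F [33.2 -3.4 46.5] T [-0.05 -3.37 -0.54] open 85.6
x [ 0.565  0.149 -0.811] y [0.781 0.219 0.584] z [ 0.265 -0.964  0.007] lean 35.8
pinch [ 593.1 -413.   805.7]
```

Emit:
{"method": "apply_moves", "body": {"moves": [{"dx": -10, "dy": 4, "dz": 22, "roll": 0, "claw": 0}, {"dx": -10, "dy": 4, "dz": 22, "roll": 0, "claw": 0}, {"dx": -10, "dy": 4, "dz": 22, "roll": 0, "claw": 0}]}}

```text
time_s: 4.58
tcp_pos: [580.1, -486.2, 771.9]
tool_rot: [0.581, 0.38, -0.236, 0.68]
force: [-0.0, -0.4, 0.8]
opening: 85.7
```

```bash
python3 -c "
from h import *
show()"
```

```text
t 4.575 tcp [ 580.1 -486.2  771.9] q [ 0.776  0.676  0.718  0.244 -1.212  1.909 -0.66 ] F [-0.  -0.4  0.8] T [-0.14  0.62 -0.  ] open 85.7
x [ 0.6    0.121 -0.791] y [0.762 0.215 0.611] z [ 0.243 -0.969  0.037] lean 37.8
pinch [ 568.9 -488.4  786.7]
```

Emit:
{"method": "apply_moves", "body": {"moves": [{"dx": -6, "dy": 8, "dz": 28, "roll": 0, "claw": 0}, {"dx": -6, "dy": 8, "dz": 28, "roll": 0, "claw": 0}, {"dx": -6, "dy": 8, "dz": 28, "roll": 0, "claw": 0}, {"dx": -6, "dy": 8, "dz": 28, "roll": 0, "claw": 0}]}}

```text
time_s: 5.08
tcp_pos: [548.5, -547.4, 745.8]
tool_rot: [0.581, 0.373, -0.235, 0.684]
force: [-0.1, 0.1, 0.3]
opening: 85.6
```

```bash
python3 -c "
from h import *
show()"
```

```text
t 5.075 tcp [ 548.5 -547.4  745.8] q [ 0.87   0.724  0.775  0.245 -1.306  1.909 -0.568] F [-0.1  0.1  0.3] T [-0.14  0.64 -0.  ] open 85.6
x [ 0.612  0.111 -0.783] y [0.755 0.214 0.62 ] z [ 0.237 -0.97   0.048] lean 38.4
pinch [ 537.1 -549.5  760.5]
```

Emit:
{"method": "apply_moves", "body": {"moves": [{"dx": -12, "dy": -15, "dz": 18, "roll": 0.05, "claw": 0}, {"dx": -12, "dy": -15, "dz": 18, "roll": 0.05, "claw": 0}, {"dx": -12, "dy": -15, "dz": 18, "roll": 0.05, "claw": 0}, {"dx": -12, "dy": -15, "dz": 18, "roll": 0.05, "claw": 0}]}}

```text
time_s: 5.58
tcp_pos: [421.4, -678.1, 694.1]
tool_rot: [0.597, 0.341, -0.249, 0.682]
force: [-0.5, -0.7, -0.5]
opening: 85.7
```

```bash
python3 -c "
from h import *
show();go([560,-40,480],False)"
```

```text
t 5.575 tcp [ 421.4 -678.1  694.1] q [ 1.137  0.799  0.674  0.246 -1.306  1.909 -0.407] F [-0.5 -0.7 -0.5] T [-0.04  0.65 -0.  ] open 85.7
x [ 0.643  0.067 -0.763] y [0.747 0.162 0.644] z [ 0.167 -0.984  0.054] lean 40.3
pinch [ 409.4 -679.3  708.4]
to [560, -40, 480] : [ 29.52   6.91 -61.66]
```

Emit:
{"method": "apply_moves", "body": {"moves": [{"dx": 30, "dy": 6.5, "dz": -50, "roll": 0.08, "claw": 0}, {"dx": 30, "dy": 6.5, "dz": -50, "roll": 0.08, "claw": 0}, {"dx": 30, "dy": 6.5, "dz": -50, "roll": 0.08, "claw": 0}, {"dx": 30, "dy": 6.5, "dz": -50, "roll": 0.08, "claw": 0}, {"dx": 30, "dy": 6.5, "dz": -50, "roll": 0.08, "claw": 0}]}}

```text
time_s: 6.2
tcp_pos: [502.1, -434.6, 597.9]
tool_rot: [0.624, 0.331, -0.261, 0.658]
force: [0.4, -0.2, 1.3]
opening: 85.5
```

```bash
python3 -c "
from h import *
show();go([580,-150,480],False);go([520,120,330],False)"
```

```text
t 6.2 tcp [ 502.1 -434.6  597.9] q [ 0.229  0.228  0.897  1.403 -0.847  1.362 -0.286] F [ 0.4 -0.2  1.3] T [-0.08  0.57 -0.  ] open 85.5
x [ 0.644  0.069 -0.762] y [0.757 0.085 0.647] z [ 0.11  -0.994  0.002] lean 40.3
pinch [ 490.  -435.9  612.2]
to [580, -150, 480] : [ 15.98   0.69 -27.46]
to [520, 120, 330] : [ 25.41 -11.26 -54.99]
```

Emit:
{"method": "apply_moves", "body": {"moves": [{"dx": 16, "dy": 0.5, "dz": -27.5, "roll": 0, "claw": 0}, {"dx": 16, "dy": 0.5, "dz": -27.5, "roll": 0, "claw": 0}, {"dx": 16, "dy": 0.5, "dz": -27.5, "roll": 0, "claw": 0}, {"dx": 25, "dy": -11, "dz": -55, "roll": 0, "claw": 0}, {"dx": 25, "dy": -11, "dz": -55, "roll": 0, "claw": 0}]}}

```text
time_s: 6.82
tcp_pos: [538.5, -154.8, 473.5]
tool_rot: [0.624, 0.331, -0.259, 0.659]
force: [-0.3, -0.9, -0.9]
opening: 85.2
```

```bash
python3 -c "
from h import *
show();go([500,150,330],False)"
```

```text
t 6.825 tcp [ 538.5 -154.8  473.5] q [-0.221 -0.192  0.522  1.995 -0.292  0.681 -0.964] F [-0.3 -0.9 -0.9] T [-0.08  0.71 -0.06] open 85.2
x [ 0.646  0.071 -0.76 ] y [0.755 0.088 0.65 ] z [ 0.113 -0.994  0.003] lean 40.5
pinch [ 526.4 -156.1  487.7]
to [500, 150, 330] : [ 10.59  -9.56 -30.76]
```

Emit:
{"method": "apply_moves", "body": {"moves": [{"dx": 19, "dy": -8.7, "dz": -32, "roll": 0, "claw": 0}, {"dx": 19, "dy": -8.7, "dz": -32, "roll": 0, "claw": 0}, {"dx": 19, "dy": -8.7, "dz": -32, "roll": 0, "claw": 0}, {"dx": 19, "dy": -8.7, "dz": -32, "roll": 0, "claw": 0}, {"dx": 19, "dy": -8.7, "dz": -32, "roll": 0, "claw": 0}]}}

```text
time_s: 7.45
tcp_pos: [553.4, 63.9, 334.0]
tool_rot: [0.62, 0.329, -0.264, 0.661]
force: [0.1, -1.3, 0.2]
opening: 85.2
```

```bash
python3 -c "
from h import *
show();go([570,190,190],False)
cv2.imwrite('pics/w1.png',robot.get_image('wrist')[:,:,::-1])
c=robot.get_calibration('wrist');np.savez('w1.npz',**c)
print(proj(c,[626,201,121]),proj(c,[643,19,121]))"
```

```text
t 7.45 tcp [553.4  63.9 334. ] q [-0.117 -0.039 -0.14   2.239  0.398  0.265 -2.065] F [ 0.1 -1.3  0.2] T [-0.14  0.64 -0.07] open 85.2
x [ 0.644  0.06  -0.763] y [0.758 0.091 0.646] z [ 0.108 -0.994  0.013] lean 40.3
pinch [541.4  62.7 348.3]
to [570, 190, 190] : [ 12.81  -6.91 -12.55]
[149.70183441 249.55546519] [328.61606843 252.93216494]
```

View pics/w1.png

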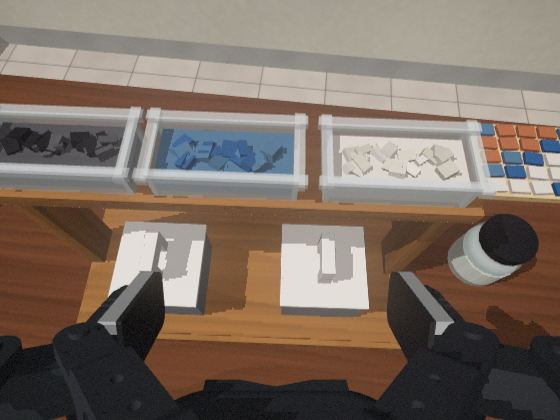

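The wrist view shows both tubs clearly. The left lid's corners are at about (124,223), (209,223), (202,313) and the right lid's at (281,225), (364,227), (367,305), (281,304). The right handle top is near (327,255). I'll measure from these and fit a quick kinematic model to check the reach at this lean.

```bash
cat > fk.py <<'E'
import numpy as np,itertools
from scipy.spatial.transform import Rotation as Rn
from scipy.optimize import least_squares
D=[([1.1078,.53716,-.00438,1.53887,.00258,1.06729,-.0712],[250.9,-598.9,230.4],[0,0,-1]),
([.67,.189,-.047,1.777,.009,1.177,-.884],[382.2,-333.6,336.8],[0,.001,-1]),
([.295,.182,-.255,1.485,.045,1.481,-1.464],[523.1,-87.8,468.2],[0,0,-1]),
([-.291,.52,1.175,.312,-1.033,1.905,-1.573],[691.6,34.9,855.7],[.524,.137,-.841]),
([-.034,.588,1.258,.249,-1.303,1.909,-1.221],[718.8,-68.3,842.4],[.544,.147,-.826]),
([-.101,.332,1.203,1.022,-.902,1.712,-.514],[572.2,-299.6,730],[.546,.149,-.824]),
([1.137,.799,.674,.246,-1.306,1.909,-.407],[421.4,-678.1,694.1],[.643,.067,-.763]),
([.229,.228,.897,1.403,-.847,1.362,-.286],[502.1,-434.6,597.9],[.644,.069,-.762]),
([-.117,-.039,-.14,2.239,.398,.265,-2.065],[553.4,63.9,334],[.644,.06,-.763])]
def fk(q,sg,L):
    s=np.array(q)*sg; h,a,b,t,q0=L
    R1=Rn.from_euler('Z',s[0]+q0)*Rn.from_euler('Y',s[1]); p=np.array([0,0,h])+R1.apply([0,0,a])
    R2=R1*Rn.from_euler('ZY',[s[2],s[3]]); p=p+R2.apply([0,0,b])
    R3=R2*Rn.from_euler('ZY',[s[4],s[5]]); d=R3.apply([0,0,1.]); return p+t*d,d,R3
def fit():
    best=None
    for s in itertools.product([1,-1],repeat=3):
        sg=np.array([s[0],1,s[1],1,s[2],1,1])
        f=lambda L:np.concatenate([np.r_[fk(q,sg,L)[0]-p,200*(fk(q,sg,L)[1]-d)] for q,p,d in D])
        r=least_squares(f,[360,505,446,350,0])
        if best is None or r.cost<best[0].cost: best=(r,sg)
    return best
LO=np.array([-2.7,-.37,-1.27,.24,-1.31,.19]);HI=np.array([2.7,2.16,1.26,2.4,4.45,1.91])
E
python3 - <<'E'
from fk import *; from h import ray
r,sg=fit();print(sg,r.x.round(3),'rms',np.sqrt(2*r.cost/54)); L=r.x
np.savez('L.npz',L=L,sg=sg)
rng=np.random.default_rng(0)
q0=np.array(D[-1][0][:6])
def ik(p,d,q0,N=60):
    out=[]
    f=lambda q:np.r_[fk(q,sg,L)[0]-p,300*(fk(q,sg,L)[1]-d)]
    for i in range(N):
        x0=np.clip(q0+rng.normal(size=6)*.6*(i>0)*np.array([1,1,1,1,2,1]),LO+.01,HI-.01)
        s=least_squares(f,x0,bounds=(LO,HI))
        if s.cost<.5: out.append(s.x)
    return sorted(out,key=lambda q:np.linalg.norm(q-q0))[:1]+sorted(out,key=lambda q:-min((q-LO).min(),(HI-q).min()))[:1]
for lean in (36,40,45):
  a=np.radians(lean);d=np.array([np.sin(a)*np.cos(.1),np.sin(a)*np.sin(.1),-np.cos(a)])
  for p in ([626,201,112],[590,198,162],[643,19,112],[606,16,162],[507,-280,140],[507,-280,200]):
    P=np.array(p)+18.7*d; print(lean,p,[q.round(2).tolist() for q in ik(P,d,q0)])
c=dict(np.load('w1.npz'))
for n,z,ps in(('L',82,[(124,223),(209,223),(202,313)]),('R',82,[(281,225),(364,227),(367,305),(281,304)]),('Rbar',121,[(319,234),(334,234),(320,278),(336,280)]),('Lbar',121,[(144,232),(158,234)])):
    Q=np.array([ray(c,p,z) for p in ps]);print(n,Q[:,:2].round(0).tolist(),Q.mean(0).round(1))
E
```

```text
[-1  1 -1  1 -1  1  1] [ 3.74625e+02  4.85133e+02  4.48136e+02  3.41071e+02 -6.00000e-02] rms 5.026758925629022Traceback (most recent call last):
  File "<stdin>", line 17, in <module>
  File "<stdin>", line 11, in ik
    return func(*args, **kwargs)
    vector_fun = VectorFunction(
        fun_wrapped,
    ...<6 lines>...
        workers=workers
    )
    self._update_fun()
    ~~~~~~~~~~~~~~~~^^
    self.f = self.fun_wrapped(xp_copy(self.x))
             ~~~~~~~~~~~~~~~~^^^^^^^^^^^^^^^^^
    return np.atleast_1d(self.fun(x))
                         ~~~~~~~~^^^
    return self.f(x, *self.args, **self.kwargs)
           ~~~~~~^^^^^^^^^^^^^^^^^^^^^^^^^^^^^^
  File "<stdin>", line 8, in <lambda>
  File "fk.py", line 14, in fk
    s=np.array(q)*sg; h,a,b,t,q0=L
      ~~~~~~~~~~~^~~
ValueError: operands could not be broadcast together with shapes (6,) (7,)
```

```bash
sed -i 's/s=np.array(q)\*sg;/s=np.array(q)[:6]*sg[:6];/' fk.py; cat > ik.py <<'E'
from fk import *; from h import ray
_z=np.load('L.npz');L=_z['L'];sg=_z['sg']
rng=np.random.default_rng(0)
def solve(p,d,x0):
    f=lambda q:np.r_[fk(q,sg,L)[0]-p,300*(fk(q,sg,L)[1]-d)]
    return least_squares(f,np.clip(x0,LO+.01,HI-.01),bounds=(LO,HI))
def ik(p,d,q0,N=25):
    out=[]
    for i in range(N):
        s=solve(p,d,q0+rng.normal(size=6)*.5*(i>0)*np.array([1,1,1,1,2.5,1]))
        if s.cost<2: out.append(s.x)
    return sorted(out,key=lambda q:np.linalg.norm(q-q0))[:1]+sorted(out,key=lambda q:-min((q-LO).min(),(HI-q).min()))[:1]
E
timeout 300 python3 - <<'E'
from ik import *
q0=np.array(D[-1][0][:6])
for lean in (36,40,45):
  a=np.radians(lean);d=np.array([np.sin(a)*np.cos(.1),np.sin(a)*np.sin(.1),-np.cos(a)])
  for p in ([626,201,112],[590,198,162],[643,19,112],[507,-280,150]):
    P=np.array(p)+18.7*d; print(lean,p,[q.round(2).tolist() for q in ik(P,d,q0)])
c=dict(np.load('w1.npz'))
for n,z,ps in(('L',82,[(124,223),(209,223),(202,313)]),('R',82,[(281,225),(364,227),(367,305),(281,304)]),('Rbar',121,[(319,234),(334,234),(320,278),(336,280)]),('Lbar',121,[(144,232),(158,234)])):
    Q=np.array([ray(c,p,z) for p in ps]);print(n,Q[:,:2].round(0).tolist(),Q.mean(0).round(1))
E
```

```text
36 [626, 201, 112] [[-0.14, 0.64, -0.38, 2.08, 2.03, 0.39], [0.06, 0.71, -0.63, 2.08, 1.98, 0.53]]
36 [590, 198, 162] [[-0.2, 0.48, -0.33, 2.16, 1.85, 0.33], [0.05, 0.54, -0.64, 2.16, 1.83, 0.48]]
36 [643, 19, 112] [[0.49, 0.7, -0.67, 2.13, 2.23, 0.35], [0.59, 0.76, -0.81, 2.13, 2.14, 0.43]]
36 [507, -280, 150] [[1.2, 0.56, -0.6, 2.17, -1.12, 0.19], [1.09, 0.53, -0.48, 2.17, -1.26, 0.25]]
40 [626, 201, 112] [[-0.06, 0.68, -0.49, 2.12, 2.21, 0.53], [-0.12, 0.66, -0.42, 2.12, 2.23, 0.49]]
40 [590, 198, 162] [[-0.13, 0.5, -0.43, 2.2, 2.1, 0.44], [-0.13, 0.5, -0.43, 2.2, 2.1, 0.44]]
40 [643, 19, 112] [[0.56, 0.75, -0.75, 2.17, 2.43, 0.46], [0.68, 0.85, -0.92, 2.17, 2.31, 0.56]]
40 [507, -280, 150] [[1.61, 0.88, -1.13, 2.2, 1.51, 0.2], [1.64, 0.93, -1.18, 2.2, 1.55, 0.26]]
45 [626, 201, 112] [[-0.09, 0.7, -0.46, 2.17, 2.4, 0.64], [-0.36, 0.65, -0.14, 2.17, 2.55, 0.52]]
45 [590, 198, 162] [[-0.15, 0.53, -0.42, 2.25, 2.32, 0.56], [-0.54, 0.49, 0.03, 2.25, 2.54, 0.42]]
45 [643, 19, 112] [[0.62, 0.82, -0.8, 2.22, 2.62, 0.59], [0.5, 0.75, -0.66, 2.22, 2.74, 0.54]]
45 [507, -280, 150] [[1.68, 0.99, -1.18, 2.23, 1.91, 0.2], [1.69, 1.0, -1.19, 2.23, 1.89, 0.21]]
L [[667.0, 254.0], [678.0, 155.0], [575.0, 144.0]] [640.1 184.2  82. ]
R [[685.0, 71.0], [694.0, -25.0], [603.0, -29.0], [594.0, 62.0]] [643.9  19.6  82. ]
Rbar [[663.0, 30.0], [664.0, 14.0], [616.0, 26.0], [616.0, 10.0]] [639.7  20.2 121. ]
Lbar [[644.0, 212.0], [644.0, 197.0]] [644.  204.2 121. ]
```

The fit and reach check show the lean works with the wrist flipped (q5≈2). That needs a half turn of the gripper to keep joint 7 in range.

Emit:
{"method": "apply_moves", "body": {"moves": [{"dx": 0, "dy": 0, "dz": 0, "roll": -0.92, "claw": 0}, {"dx": 0, "dy": 0, "dz": 0, "roll": -0.92, "claw": 0}, {"dx": 0, "dy": 0, "dz": 0, "roll": -0.92, "claw": 0}, {"dx": 0, "dy": 0, "dz": 0, "roll": -0.92, "claw": 0}, {"dx": 0, "dy": 0, "dz": 0, "roll": -0.92, "claw": 0}]}}

```text
time_s: 8.12
tcp_pos: [553.0, 67.3, 333.1]
tool_rot: [0.261, 0.413, -0.088, 0.868]
force: [-0.8, 0.2, 0.3]
opening: 85.1
```

Emit:
{"method": "apply_moves", "body": {"moves": [{"dx": 0, "dy": 0, "dz": 0, "roll": -0.92, "claw": 0}, {"dx": 0, "dy": 0, "dz": 0, "roll": -0.92, "claw": 0}, {"dx": 0, "dy": 0, "dz": 0, "roll": -0.92, "claw": 0}, {"dx": 0, "dy": 0, "dz": 0, "roll": -0.92, "claw": 0}, {"dx": 0, "dy": 0, "dz": 0, "roll": -0.92, "claw": 0}]}}

```text
time_s: 8.75
tcp_pos: [553.1, 67.8, 334.0]
tool_rot: [-0.155, 0.408, 0.106, 0.893]
force: [0.2, 0.4, 0.6]
opening: 85.5
```

```bash
python3 -c "
from h import *
show();s,R=st();print('roll needed to have z level & +y:',np.arctan2(R[2,2],R[2,1]))"
```

```text
t 8.75 tcp [553.1  67.8 334. ] q [-0.26  -0.046 -0.009  2.246  0.426  0.268 -0.246] F [0.2 0.4 0.6] T [-0.08  0.63  0.04] open 85.5
x [ 0.644  0.064 -0.763] y [-0.316  0.929 -0.19 ] z [0.697 0.363 0.618] lean 40.3
pinch [541.1  66.7 348.2]
roll needed to have z level & +y: 1.868156474367521
```

Emit:
{"method": "apply_moves", "body": {"moves": [{"dx": 2, "dy": 3, "dz": -0.8, "roll": -0.9, "claw": 0}, {"dx": 5, "dy": 6, "dz": -1.6, "roll": -0.9, "claw": 0}, {"dx": 7, "dy": 8, "dz": -2.2, "roll": -0.9, "claw": 0}, {"dx": 9, "dy": 10, "dz": -2.7, "roll": -0.9, "claw": 0}, {"dx": 9, "dy": 10, "dz": -2.7, "roll": -0.9, "claw": 0}]}}

```text
time_s: 9.38
tcp_pos: [560.2, 159.0, 228.8]
tool_rot: [-0.46, 0.347, 0.242, 0.781]
force: [0.4, -0.9, 0.5]
opening: 85.1
```

```bash
python3 -c "
from h import *
show();s,R=st();print('roll',np.arctan2(-R[2,2],-R[2,1])-0, np.arctan2(R[2,2],R[2,1]));go([552,194,196])"
```

```text
t 9.375 tcp [560.2 159.  228.8] q [-0.434  0.206 -0.077  2.293  1.629  0.278 -0.927] F [ 0.4 -0.9  0.5] T [-0.    0.68 -0.01] open 85.1
x [ 0.642  0.059 -0.764] y [-0.697  0.46  -0.55 ] z [0.319 0.886 0.336] lean 40.2
pinch [548.2 157.9 243.1]
roll -0.5487123720495035 2.59288028154029
to [552, 194, 196] : [4.06 3.98 1.74]
```

Emit:
{"method": "apply_moves", "body": {"moves": [{"dx": 4, "dy": 4, "dz": 1.7, "roll": -0.55, "claw": 0}, {"dx": 4, "dy": 4, "dz": 1.7, "roll": -0.55, "claw": 0}, {"dx": 4, "dy": 4, "dz": 1.7, "roll": -0.55, "claw": 0}, {"dx": 4, "dy": 4, "dz": 1.7, "roll": -0.55, "claw": 0}]}}

```text
time_s: 9.88
tcp_pos: [563.6, 195.6, 182.4]
tool_rot: [0.654, -0.268, -0.327, -0.627]
force: [0.2, -0.3, -0.1]
opening: 85.6
```

```bash
python3 -c "
from h import *
show();go([623.5,201,112])
cv2.imwrite('pics/w2.png',robot.get_image('wrist')[:,:,::-1])
c=robot.get_calibration('wrist');np.savez('w2.npz',**c)
print(proj(c,[602,199,121]),proj(c,[645,203,121]))"
```

```text
t 9.875 tcp [563.6 195.6 182.4] q [-0.562  0.333 -0.022  2.286  1.923  0.336 -0.754] F [ 0.2 -0.3 -0.1] T [-0.06  0.71 -0.04] open 85.6
x [ 0.643  0.06  -0.764] y [-0.761 -0.07  -0.646] z [-0.092  0.996  0.   ] lean 40.2
pinch [551.6 194.4 196.7]
to [623.5, 201, 112] : [ 1.113e+01 -5.000e-02 -1.000e-02]
[276.60779194 210.05847191] [276.55158552 246.18297385]
```

View pics/w2.png

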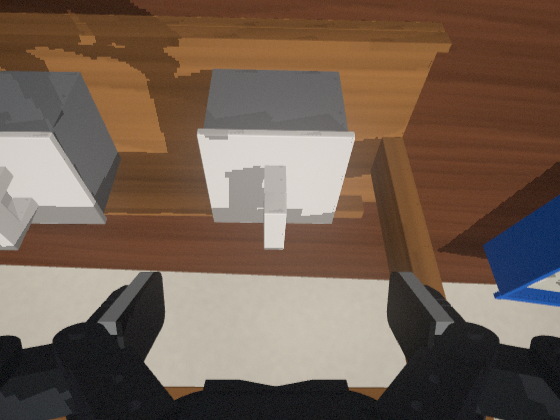

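The bar sits centred between the fingers, at column 276 and rows 210–247, as predicted. Next I approach along the tool and close.

Emit:
{"method": "apply_moves", "body": {"moves": [{"dx": 3.5, "dy": 0, "dz": 0, "roll": 0, "claw": 0}, {"dx": 7, "dy": 0, "dz": 0, "roll": 0, "claw": 0}, {"dx": 10, "dy": 0, "dz": 0, "roll": 0, "claw": 0}, {"dx": 11, "dy": 0, "dz": 0, "roll": 0, "claw": 0}, {"dx": 11, "dy": 0, "dz": 0, "roll": 0, "claw": 0}]}}

```text
time_s: 10.55
tcp_pos: [634.3, 201.8, 98.6]
tool_rot: [0.653, -0.269, -0.326, -0.628]
force: [-0.2, 0.3, 0.3]
opening: 85.7
```

Emit:
{"method": "apply_moves", "body": {"moves": [{"dx": 0, "dy": 0, "dz": 0, "roll": 0, "claw": 255}, {"dx": 0, "dy": 0, "dz": 0, "roll": 0, "claw": 255}, {"dx": 0, "dy": 0, "dz": 0, "roll": 0, "claw": 255}, {"dx": 0, "dy": 0, "dz": 0, "roll": 0, "claw": 255}, {"dx": 0, "dy": 0, "dz": 0, "roll": 0, "claw": 255}], "grip_force": 70}}

```text
time_s: 11.18
tcp_pos: [634.4, 201.7, 98.9]
tool_rot: [0.653, -0.268, -0.326, -0.629]
force: [-1.4, -0.8, 3.4]
opening: 12.8
```

```bash
python3 -c "
from h import *
show();go([623.5,201,112]);s,R=st();print('world up20 tool:',(R.T@[0,0,2]).round(2),'back40:',(R.T@[-4,-.4,0]).round(2))"
```

```text
t 11.175 tcp [634.4 201.7  98.9] q [-0.405  0.596 -0.124  2.146  2.25   0.414 -1.007] F [-1.4 -0.8  3.4] T [-0.15  0.59 -0.03] open 12.8
x [ 0.643  0.059 -0.763] y [-0.761 -0.066 -0.646] z [-0.089  0.996  0.003] lean 40.2
pinch [622.4 200.6 113.2]
to [623.5, 201, 112] : [ 0.17 -0.01  0.03]
world up20 tool: [-1.53 -1.29  0.01] back40: [-2.6   3.07 -0.04]
```

Emit:
{"method": "apply_moves", "body": {"moves": [{"dx": -0.8, "dy": -0.65, "dz": 0, "roll": 0, "claw": 255}, {"dx": -1.6, "dy": -1.3, "dz": 0, "roll": 0, "claw": 255}, {"dx": -3.2, "dy": -1.5, "dz": 0, "roll": 0, "claw": 255}, {"dx": -4.6, "dy": -1.5, "dz": 0, "roll": 0, "claw": 255}, {"dx": -5.6, "dy": -1.5, "dz": 0, "roll": 0, "claw": 255}]}}

```text
time_s: 11.8
tcp_pos: [609.0, 199.5, 151.9]
tool_rot: [0.653, -0.268, -0.326, -0.628]
force: [-1.2, -0.2, -6.5]
opening: 13.0
```

Emit:
{"method": "apply_moves", "body": {"moves": [{"dx": 0, "dy": 0, "dz": 0, "roll": 0, "claw": 255}, {"dx": 0, "dy": 0, "dz": 0, "roll": 0, "claw": 255}, {"dx": 0, "dy": 0, "dz": 0, "roll": 0, "claw": 255}]}}

```text
time_s: 12.18
tcp_pos: [609.0, 199.3, 151.5]
tool_rot: [0.653, -0.269, -0.327, -0.628]
force: [-0.6, 1.0, -6.6]
opening: 12.6
```

```bash
python3 -c "
from h import *
show();a=[robot.sense()['force'].round(2)]
im=robot.get_image('side');print(robot.sense()['force'].round(2))
cv2.imwrite('pics/s3.png',cv2.resize(im[150:310,130:290,::-1],None,fx=3,fy=3))
go([623.5,201,127]);go([622.5,200.8,113])"
```

```text
t 12.175 tcp [609.  199.3 151.5] q [-0.508  0.454 -0.027  2.199  2.08   0.331 -0.876] F [-0.6  1.  -6.6] T [-0.07  1.56 -0.03] open 12.6
x [ 0.642  0.059 -0.764] y [-0.761 -0.066 -0.645] z [-0.089  0.996  0.003] lean 40.2
pinch [597.  198.2 165.8]
[ 0.13  0.78 -6.75]
to [623.5, 201, 127] : [4.68 0.47 0.04]
to [622.5, 200.8, 113] : [5.69 1.45 0.02]
```

View pics/s3.png

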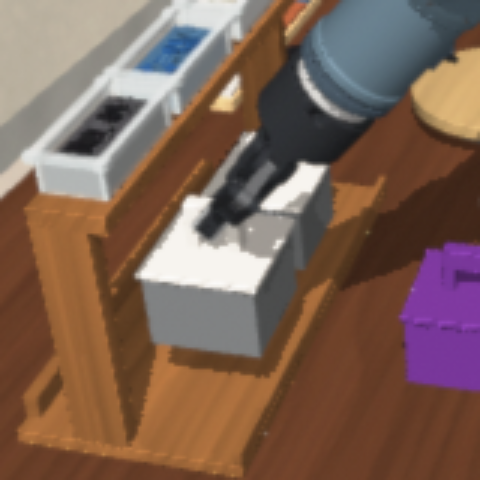

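The tub hangs upright, about 52 mm clear. The side crop shows it over the board with its front bottom edge at (260,355). The force reads −6.6 N, about 0.68 kg. Now I set it back.

Emit:
{"method": "apply_moves", "body": {"moves": [{"dx": 1.8, "dy": 0.2, "dz": 0, "roll": 0, "claw": 255}, {"dx": 3.6, "dy": 0.3, "dz": 0, "roll": 0, "claw": 255}, {"dx": 4.7, "dy": 0.5, "dz": 0, "roll": 0, "claw": 255}, {"dx": 5.2, "dy": 1.0, "dz": 0, "roll": 0, "claw": 255}, {"dx": 5.5, "dy": 1.25, "dz": 0, "roll": 0, "claw": 255}]}}

```text
time_s: 12.85
tcp_pos: [634.3, 201.7, 100.8]
tool_rot: [0.653, -0.269, -0.327, -0.628]
force: [-0.1, -0.8, -5.8]
opening: 13.1
```

```bash
python3 -c "
from h import *
show();go([622.5,200.8,113])"
```

```text
t 12.85 tcp [634.3 201.7 100.8] q [-0.412  0.591 -0.116  2.146  2.243  0.406 -1.002] F [-0.1 -0.8 -5.8] T [-0.09  1.51  0.03] open 13.1
x [ 0.642  0.059 -0.765] y [-0.762 -0.066 -0.644] z [-0.089  0.996  0.003] lean 40.1
pinch [622.3 200.6 115.1]
to [622.5, 200.8, 113] : [0.18 0.11 0.02]
```

Two mm down, then release.

Emit:
{"method": "apply_moves", "body": {"moves": [{"dx": 0.1, "dy": 0.1, "dz": 0, "roll": 0, "claw": 255}, {"dx": 0.2, "dy": 0.2, "dz": 0, "roll": 0, "claw": 255}, {"dx": 0.2, "dy": 0.2, "dz": 0, "roll": 0, "claw": 255}]}}

```text
time_s: 13.22
tcp_pos: [634.6, 201.7, 99.0]
tool_rot: [0.653, -0.268, -0.326, -0.629]
force: [-3.2, -2.0, 0.6]
opening: 12.4
```

Emit:
{"method": "apply_moves", "body": {"moves": [{"dx": 0, "dy": 0, "dz": 0, "roll": 0, "claw": 0}, {"dx": 0, "dy": 0, "dz": 0, "roll": 0, "claw": 0}, {"dx": 0, "dy": 0, "dz": 0, "roll": 0, "claw": 0}, {"dx": 0, "dy": 0, "dz": 0, "roll": 0, "claw": 0}, {"dx": 0, "dy": 0, "dz": 0, "roll": 0, "claw": 0}]}}

```text
time_s: 13.85
tcp_pos: [634.6, 201.7, 99.0]
tool_rot: [0.653, -0.268, -0.326, -0.629]
force: [-0.9, -0.7, 0.3]
opening: 85.1
```

```bash
python3 -c "
from h import *
show();s,R=st();go(np.array([641.5,20,112])-110*R[:,0])"
```

```text
t 13.85 tcp [634.6 201.7  99. ] q [-0.408  0.596 -0.121  2.146  2.252  0.413 -1.01 ] F [-0.9 -0.7  0.3] T [-0.06  0.63 -0.07] open 85.1
x [ 0.643  0.059 -0.763] y [-0.761 -0.066 -0.646] z [-0.089  0.996  0.003] lean 40.2
pinch [622.6 200.6 113.3]
to [570.74576444  13.45542828 195.9702729 ] : [-10.76  -0.17 -18.16]
```

Emit:
{"method": "apply_moves", "body": {"moves": [{"dx": -5, "dy": 0, "dz": 0, "roll": 0, "claw": 0}, {"dx": -10.8, "dy": 0, "dz": 0, "roll": 0, "claw": 0}, {"dx": -10.8, "dy": -0.2, "dz": -6, "roll": 0, "claw": 0}, {"dx": -10.8, "dy": -0.2, "dz": -12, "roll": 0, "claw": 0}, {"dx": -10.8, "dy": -0.2, "dz": -18.2, "roll": 0, "claw": 0}]}}

```text
time_s: 14.48
tcp_pos: [581.9, 39.8, 182.5]
tool_rot: [0.653, -0.268, -0.326, -0.628]
force: [0.4, 0.1, -0.3]
opening: 85.4
```

```bash
python3 -c "
from h import *
show();go([641.5,20,112]);c=robot.get_calibration('wrist')
cv2.imwrite('pics/w4.png',robot.get_image('wrist')[:,:,::-1]);np.savez('w4.npz',**c)
print(proj(c,[620,18,121]),proj(c,[663,22,121]))"
```

```text
t 14.475 tcp [581.9  39.8 182.5] q [ 0.007  0.31  -0.206  2.33   2.633  0.225 -1.109] F [ 0.4  0.1 -0.3] T [-0.08  0.64  0.02] open 85.4
x [ 0.644  0.061 -0.763] y [-0.76  -0.067 -0.647] z [-0.09   0.996  0.003] lean 40.3
pinch [569.8  38.6 196.8]
to [641.5, 20, 112] : [10.97  0.16 -2.53]
[233.52204822 207.61050759] [239.48898991 244.31829618]
```

View pics/w4.png

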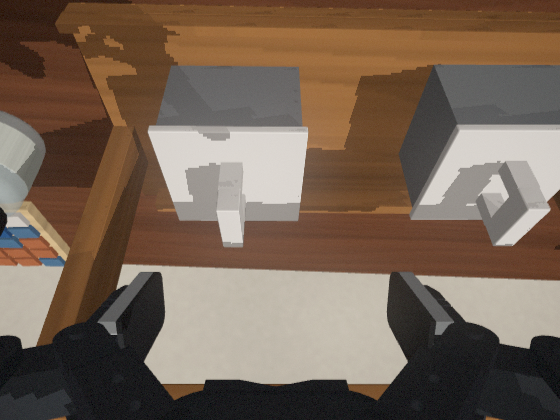

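The right bar runs from (230,207) to (233,245), about 2 mm further in −y than my estimate. The left tub stands upright in its bay, on the right of this view. I correct for that and go in.

Emit:
{"method": "apply_moves", "body": {"moves": [{"dx": 1, "dy": 0, "dz": -2.8, "roll": 0, "claw": 0}, {"dx": 4, "dy": 0, "dz": -2.8, "roll": 0, "claw": 0}, {"dx": 8, "dy": 0.1, "dz": -2.8, "roll": 0, "claw": 0}, {"dx": 10.8, "dy": 0.1, "dz": -2.8, "roll": 0, "claw": 0}, {"dx": 10.8, "dy": 0.1, "dz": -2.8, "roll": 0, "claw": 0}]}}

```text
time_s: 15.15
tcp_pos: [653.6, 4.9, 97.7]
tool_rot: [0.651, -0.274, -0.321, -0.631]
force: [0.1, -0.0, 0.1]
opening: 85.1
```

```bash
python3 -c "
from h import *
show();go([641.5,17.5,112])"
```

```text
t 15.15 tcp [653.6   4.9  97.7] q [ 0.149  0.594 -0.271  2.184  2.791  0.346 -1.146] F [ 0.1 -0.   0.1] T [-0.07  0.69 -0.05] open 85.1
x [ 0.644  0.047 -0.764] y [-0.762 -0.054 -0.645] z [-0.072  0.997  0.001] lean 40.2
pinch [641.5   4.  112. ]
to [641.5, 17.5, 112] : [ 0.06 -0.07  1.35]
```

Emit:
{"method": "apply_moves", "body": {"moves": [{"dx": 0.05, "dy": -0.05, "dz": 1.35, "roll": 0, "claw": 0}, {"dx": 0.05, "dy": -0.05, "dz": 1.35, "roll": 0, "claw": 0}]}}

```text
time_s: 15.4
tcp_pos: [652.8, 19.9, 98.4]
tool_rot: [0.652, -0.273, -0.322, -0.63]
force: [0.1, -0.4, -0.7]
opening: 85.3
```

Emit:
{"method": "apply_moves", "body": {"moves": [{"dx": 0, "dy": 0, "dz": 0, "roll": 0, "claw": 255}, {"dx": 0, "dy": 0, "dz": 0, "roll": 0, "claw": 255}, {"dx": 0, "dy": 0, "dz": 0, "roll": 0, "claw": 255}, {"dx": 0, "dy": 0, "dz": 0, "roll": 0, "claw": 255}, {"dx": 0, "dy": 0, "dz": 0, "roll": 0, "claw": 255}], "grip_force": 70}}

```text
time_s: 16.02
tcp_pos: [652.7, 19.3, 98.2]
tool_rot: [0.652, -0.274, -0.321, -0.63]
force: [-0.8, -1.7, -0.4]
opening: 12.7
```

```bash
python3 -c "
from h import *
show()"
```

```text
t 16.025 tcp [652.7  19.3  98.2] q [ 0.105  0.591 -0.257  2.187  2.755  0.353 -1.142] F [-0.8 -1.7 -0.4] T [-0.27  0.8  -0.17] open 12.7
x [ 0.643  0.048 -0.764] y [-0.762 -0.056 -0.645] z [-0.074  0.997  0.001] lean 40.2
pinch [640.6  18.4 112.5]
```

Emit:
{"method": "apply_moves", "body": {"moves": [{"dx": -0.8, "dy": -0.65, "dz": 0, "roll": 0, "claw": 255}, {"dx": -1.6, "dy": -1.3, "dz": 0, "roll": 0, "claw": 255}, {"dx": -3.2, "dy": -1.5, "dz": 0, "roll": 0, "claw": 255}, {"dx": -4.6, "dy": -1.5, "dz": 0, "roll": 0, "claw": 255}, {"dx": -5.6, "dy": -1.5, "dz": 0, "roll": 0, "claw": 255}]}}

```text
time_s: 16.65
tcp_pos: [627.5, 17.6, 151.5]
tool_rot: [0.652, -0.274, -0.321, -0.63]
force: [1.0, 0.1, -4.4]
opening: 12.9
```

Emit:
{"method": "apply_moves", "body": {"moves": [{"dx": 0, "dy": 0, "dz": 0, "roll": 0, "claw": 255}, {"dx": 0, "dy": 0, "dz": 0, "roll": 0, "claw": 255}, {"dx": 0, "dy": 0, "dz": 0, "roll": 0, "claw": 255}]}}

```text
time_s: 17.02
tcp_pos: [627.4, 17.6, 151.0]
tool_rot: [0.651, -0.274, -0.322, -0.63]
force: [0.4, 0.8, -3.8]
opening: 12.7
```

```bash
python3 -c "
from h import *
show();go([640.6,18.4,127]);go([640.6,18.4,112.5]);go([570,-20,240])"
```

```text
t 17.025 tcp [627.4  17.6 151. ] q [ 0.086  0.441 -0.231  2.238  2.708  0.255 -1.125] F [ 0.4  0.8 -3.8] T [-0.09  1.11  0.04] open 12.7
x [ 0.643  0.049 -0.764] y [-0.762 -0.056 -0.645] z [-0.074  0.997  0.001] lean 40.2
pinch [615.4  16.7 165.3]
to [640.6, 18.4, 127] : [ 4.56  0.54 -0.02]
to [640.6, 18.4, 112.5] : [ 5.67  1.48 -0.02]
to [570, -20, 240] : [-8.8  -1.15 -3.32]
```

The right tub reads −3.8 to −4.4 N, against −6.6 N for the left (tool moment above the empty reading 0.45 vs 0.9 N m). So the left tub is the heavier, and the right one goes back.

Emit:
{"method": "apply_moves", "body": {"moves": [{"dx": 1.8, "dy": 0.2, "dz": 0, "roll": 0, "claw": 255}, {"dx": 3.6, "dy": 0.3, "dz": 0, "roll": 0, "claw": 255}, {"dx": 4.6, "dy": 0.5, "dz": 0, "roll": 0, "claw": 255}, {"dx": 5.2, "dy": 1.0, "dz": 0, "roll": 0, "claw": 255}, {"dx": 5.5, "dy": 1.3, "dz": 0, "roll": 0, "claw": 255}]}}

```text
time_s: 17.65
tcp_pos: [652.4, 19.5, 100.0]
tool_rot: [0.651, -0.274, -0.322, -0.63]
force: [-0.4, -0.6, -3.0]
opening: 12.8
```

```bash
python3 -c "
from h import *
show();go([640.6,18.4,112.5])"
```

```text
t 17.65 tcp [652.4  19.5 100. ] q [ 0.105  0.586 -0.257  2.187  2.749  0.347 -1.137] F [-0.4 -0.6 -3. ] T [-0.12  1.14 -0.03] open 12.8
x [ 0.642  0.049 -0.765] y [-0.763 -0.056 -0.644] z [-0.074  0.997  0.001] lean 40.1
pinch [640.4  18.6 114.3]
to [640.6, 18.4, 112.5] : [ 0.15  0.1  -0.02]
```

Emit:
{"method": "apply_moves", "body": {"moves": [{"dx": 0.1, "dy": 0.1, "dz": 0, "roll": 0, "claw": 255}, {"dx": 0.2, "dy": 0.2, "dz": 0, "roll": 0, "claw": 255}, {"dx": 0.2, "dy": 0.2, "dz": 0, "roll": 0, "claw": 255}]}}

```text
time_s: 18.02
tcp_pos: [652.7, 19.1, 98.2]
tool_rot: [0.652, -0.274, -0.321, -0.63]
force: [-3.2, -2.5, 2.5]
opening: 12.5
```

Emit:
{"method": "apply_moves", "body": {"moves": [{"dx": 0, "dy": 0, "dz": 0, "roll": 0, "claw": 0}, {"dx": 0, "dy": 0, "dz": 0, "roll": 0, "claw": 0}, {"dx": 0, "dy": 0, "dz": 0, "roll": 0, "claw": 0}, {"dx": 0, "dy": 0, "dz": 0, "roll": 0, "claw": 0}, {"dx": 0, "dy": 0, "dz": 0, "roll": 0, "claw": 0}]}}

```text
time_s: 18.65
tcp_pos: [652.7, 19.1, 98.1]
tool_rot: [0.652, -0.274, -0.321, -0.63]
force: [-0.6, -0.1, 0.3]
opening: 85.7
```

```bash
python3 -c "
from h import *
show();s,R=st();go(np.array([622.6,200.6,113])-100*R[:,0])"
```

```text
t 18.65 tcp [652.7  19.1  98.1] q [ 0.107  0.591 -0.26   2.187  2.752  0.355 -1.138] F [-0.6 -0.1  0.3] T [-0.04  0.69  0.03] open 85.7
x [ 0.644  0.048 -0.764] y [-0.762 -0.056 -0.646] z [-0.073  0.997  0.001] lean 40.2
pinch [640.7  18.2 112.4]
to [558.20730382 195.81237213 189.3587539 ] : [-10.34   0.33  18.32]
```

Emit:
{"method": "apply_moves", "body": {"moves": [{"dx": -5, "dy": 0, "dz": 0, "roll": 0, "claw": 0}, {"dx": -10.5, "dy": 0, "dz": 0, "roll": 0, "claw": 0}, {"dx": -10.4, "dy": 0.3, "dz": 6, "roll": 0, "claw": 0}, {"dx": -10.4, "dy": 0.3, "dz": 12, "roll": 0, "claw": 0}, {"dx": -10.4, "dy": 0.3, "dz": 18.3, "roll": 0, "claw": 0}]}}

```text
time_s: 19.27
tcp_pos: [574.1, 160.6, 176.2]
tool_rot: [0.652, -0.274, -0.32, -0.631]
force: [1.1, -0.6, -0.4]
opening: 85.3
```

```bash
cat > sim.py <<'E'
from ik import *
def path(pts,q,d,step=25):
    "walk the grasp point along pts with the lean d kept; report the joint states and the residue"
    p=np.array(pts[0],float)
    for w in pts[1:]:
        w=np.array(w,float);n=int(np.ceil(np.linalg.norm(w-p)/step));worst=0
        for k in range(1,n+1):
            P=p+(w-p)*k/n+18.7*d
            f=lambda x:np.r_[fk(x,sg,L)[0]-P,300*(fk(x,sg,L)[1]-d),3*(x-q)]
            s=least_squares(f,np.clip(q,LO+.001,HI-.001),bounds=(LO,HI));q=s.x
            worst=max(worst,np.linalg.norm(fk(q,sg,L)[1]-d)*57.3)
        p=w;print(w,q.round(2),'pos err',np.linalg.norm(fk(q,sg,L)[0]-P).round(1),'worst lean err deg',worst.round(1))
E
python3 - <<'E'
from sim import *; from h import *
show();s,R=st();go([622.6,200.6,113]);d=R[:,0]
q=s['joint_pos'][:6];p=s['tcp_pos']-18.7*d
path([p,[622,200,113],[597,198,165],[570,150,240],[560,0,250],[540,-150,250],[507,-281,240],[507,-281,142]],q,d)
print('far route');path([p,[622,200,113],[597,198,165],[590,150,240],[640,0,300],[600,-150,300],[507,-281,240],[507,-281,142]],q,d)
E
```

```text
t 19.275 tcp [574.1 160.6 176.2] q [-0.529  0.343  0.033  2.301  2.1    0.304 -0.891] F [ 1.1 -0.6 -0.4] T [-0.05  0.62 -0.05] open 85.3
x [ 0.645  0.047 -0.763] y [-0.761 -0.054 -0.646] z [-0.071  0.997  0.001] lean 40.3
pinch [562.1 159.8 190.4]
to [622.6, 200.6, 113] : [10.    0.18  3.64]
[622. 200. 113.] [-0.43  0.61 -0.06  2.13  2.39  0.37] pos err 0.0 worst lean err deg 0.0
[597. 198. 165.] [-0.49  0.47 -0.01  2.18  2.21  0.3 ] pos err 0.0 worst lean err deg 0.0
[570. 150. 240.] [-0.41  0.25 -0.01  2.25  1.79  0.19] pos err 0.0 worst lean err deg 0.0
[560.   0. 250.] [ 0.91  0.3  -1.04  2.32  1.87  0.19] pos err 0.0 worst lean err deg 0.0
[ 540. -150.  250.] [ 1.44  0.52 -1.27  2.27  1.32  0.19] pos err 5.6 worst lean err deg 1.0
[ 507. -281.  240.] [ 1.71  0.68 -1.27  2.17  0.66  0.24] pos err 0.0 worst lean err deg 1.2
[ 507. -281.  142.] [ 1.61  0.91 -1.13  2.21  1.73  0.22] pos err 0.0 worst lean err deg 0.0
far route
[622. 200. 113.] [-0.43  0.61 -0.06  2.13  2.39  0.37] pos err 0.0 worst lean err deg 0.0
[597. 198. 165.] [-0.49  0.47 -0.01  2.18  2.21  0.3 ] pos err 0.0 worst lean err deg 0.0
[590. 150. 240.] [-0.35  0.28 -0.06  2.21  1.74  0.19] pos err 0.0 worst lean err deg 0.0
[640.   0. 300.] [ 0.72  0.3  -0.86  2.1   0.93  0.21] pos err 0.0 worst lean err deg 0.0
[ 600. -150.  300.] [ 1.34  0.43 -1.2   2.12  0.59  0.23] pos err 0.0 worst lean err deg 0.0
[ 507. -281.  240.] [ 1.7   0.64 -1.23  2.17  0.5   0.21] pos err 0.0 worst lean err deg 0.0
[ 507. -281.  142.] [ 1.61  0.91 -1.13  2.21  1.73  0.22] pos err 0.0 worst lean err deg 0.0
```

Emit:
{"method": "apply_moves", "body": {"moves": [{"dx": 0, "dy": 0, "dz": 3.6, "roll": 0, "claw": 0}, {"dx": 0, "dy": 0, "dz": 3.6, "roll": 0, "claw": 0}, {"dx": 3, "dy": 0.1, "dz": 3.6, "roll": 0, "claw": 0}, {"dx": 3, "dy": 0.1, "dz": 3.6, "roll": 0, "claw": 0}]}}

```text
time_s: 19.77
tcp_pos: [590.3, 196.1, 151.4]
tool_rot: [0.651, -0.276, -0.32, -0.63]
force: [-0.2, -0.6, -0.3]
opening: 85.3
```

```bash
python3 -c "
from h import *
show();go([622.6,200.6,113])"
```

```text
t 19.775 tcp [590.3 196.1 151.4] q [-0.58   0.435  0.026  2.241  2.081  0.344 -0.928] F [-0.2 -0.6 -0.3] T [-0.09  0.69 -0.06] open 85.3
x [ 0.644  0.044 -0.764] y [-0.762 -0.053 -0.645] z [-0.069  0.998 -0.001] lean 40.2
pinch [578.3 195.2 165.7]
to [622.6, 200.6, 113] : [ 6.9  -0.01  0.23]
```

Emit:
{"method": "apply_moves", "body": {"moves": [{"dx": 3.5, "dy": 0, "dz": 0.2, "roll": 0, "claw": 0}, {"dx": 6, "dy": 0, "dz": 0.2, "roll": 0, "claw": 0}, {"dx": 6.9, "dy": 0, "dz": 0.2, "roll": 0, "claw": 0}, {"dx": 6.9, "dy": 0, "dz": 0.2, "roll": 0, "claw": 0}]}}

```text
time_s: 20.27
tcp_pos: [634.4, 200.3, 98.8]
tool_rot: [0.651, -0.276, -0.32, -0.63]
force: [-0.5, 0.5, 0.0]
opening: 85.3
```

Emit:
{"method": "apply_moves", "body": {"moves": [{"dx": 0, "dy": 0, "dz": 0, "roll": 0, "claw": 255}, {"dx": 0, "dy": 0, "dz": 0, "roll": 0, "claw": 255}, {"dx": 0, "dy": 0, "dz": 0, "roll": 0, "claw": 255}, {"dx": 0, "dy": 0, "dz": 0, "roll": 0, "claw": 255}, {"dx": 0, "dy": 0, "dz": 0, "roll": 0, "claw": 255}], "grip_force": 90}}

```text
time_s: 20.9
tcp_pos: [634.3, 200.7, 99.0]
tool_rot: [0.651, -0.276, -0.32, -0.63]
force: [-2.4, 0.1, 3.1]
opening: 12.6
```

Emit:
{"method": "apply_moves", "body": {"moves": [{"dx": -0.8, "dy": -0.65, "dz": 0, "roll": 0, "claw": 255}, {"dx": -1.6, "dy": -1.3, "dz": 0, "roll": 0, "claw": 255}, {"dx": -3.2, "dy": -1.5, "dz": 0, "roll": 0, "claw": 255}, {"dx": -4.6, "dy": -1.5, "dz": 0, "roll": 0, "claw": 255}, {"dx": -5.6, "dy": -1.5, "dz": 0, "roll": 0, "claw": 255}]}}

```text
time_s: 21.52
tcp_pos: [608.9, 199.0, 152.0]
tool_rot: [0.651, -0.276, -0.32, -0.63]
force: [-0.2, -0.4, -5.8]
opening: 12.6
```

```bash
python3 - <<'E'
from sim import *; from h import *
show();s,R=st();d=R[:,0]
q=s['joint_pos'][:6];p=s['tcp_pos']-18.7*d
W=[[565,180,225],[572,150,245],[575,75,260],[578,0,270],[575,-75,275],[560,-150,280],[530,-220,260],[507,-281,230],[507,-281,142]]
for w in W[:4]:go(w)
path([p]+W,q,d)
E
```

```text
t 21.525 tcp [608.9 199.  152. ] q [-0.598  0.455  0.069  2.2    2.07   0.309 -0.906] F [-0.2 -0.4 -5.8] T [-0.08  1.51 -0.02] open 12.6
x [ 0.643  0.044 -0.765] y [-0.763 -0.053 -0.645] z [-0.069  0.998 -0.001] lean 40.1
pinch [596.9 198.2 166.3]
to [565, 180, 225] : [-6.62 -1.25 -1.6 ]
to [572, 150, 245] : [-7.83 -2.92 -4.64]
to [575, 75, 260] : [ -9.11  -3.72 -12.14]
to [578, 0, 270] : [-10.02  -4.19 -19.65]
[565. 180. 225.] [-0.59  0.29  0.11  2.24  1.84  0.21] pos err 0.0 worst lean err deg 0.0
[572. 150. 245.] [-0.4   0.24 -0.02  2.24  1.68  0.19] pos err 0.0 worst lean err deg 0.0
[575.  75. 260.] [ 0.35  0.22 -0.63  2.27  1.64  0.19] pos err 0.0 worst lean err deg 0.0
[578.   0. 270.] [ 0.93  0.29 -1.07  2.27  1.49  0.19] pos err 0.0 worst lean err deg 0.0
[575. -75. 275.] [ 1.25  0.39 -1.25  2.25  1.26  0.2 ] pos err 0.0 worst lean err deg 0.0
[ 560. -150.  280.] [ 1.44  0.43 -1.27  2.21  0.69  0.19] pos err 1.4 worst lean err deg 0.6
[ 530. -220.  260.] [ 1.6   0.54 -1.27  2.21  0.58  0.19] pos err 0.4 worst lean err deg 0.7
[ 507. -281.  230.] [ 1.68  0.66 -1.22  2.18  0.61  0.2 ] pos err 0.0 worst lean err deg 0.0
[ 507. -281.  142.] [ 1.6   0.91 -1.13  2.21  1.73  0.22] pos err 0.0 worst lean err deg 0.0
```

Emit:
{"method": "apply_moves", "body": {"moves": [{"dx": -3.3, "dy": -0.6, "dz": -0.8, "roll": 0, "claw": 255}, {"dx": -6.6, "dy": -1.2, "dz": -1.6, "roll": 0, "claw": 255}, {"dx": -7.8, "dy": -2.9, "dz": -4.6, "roll": 0, "claw": 255}, {"dx": -8.5, "dy": -3.3, "dz": -8.4, "roll": 0, "claw": 255}, {"dx": -9.1, "dy": -3.7, "dz": -12.1, "roll": 0, "claw": 255}]}}

```text
time_s: 22.15
tcp_pos: [585.6, 101.5, 237.9]
tool_rot: [0.65, -0.278, -0.321, -0.63]
force: [-0.7, -0.4, -6.5]
opening: 12.7
```

```bash
python3 - <<'E'
from h import *
show()
for w in [[575,75,260],[578,0,270],[575,-75,275],[560,-150,280]]:go(w)
E
```

```text
t 22.15 tcp [585.6 101.5 237.9] q [-0.27   0.2   -0.085  2.263  1.559  0.195 -0.199] F [-0.7 -0.4 -6.5] T [-0.11  1.59 -0.01] open 12.7
x [ 0.639  0.044 -0.768] y [-0.766 -0.052 -0.64 ] z [-0.068  0.998 -0.   ] lean 39.8
pinch [573.7 100.7 252.3]
to [575, 75, 260] : [-0.62 -0.46 -2.58]
to [578, 0, 270] : [ -1.52  -0.93 -10.08]
to [575, -75, 275] : [ -2.42  -0.63 -17.54]
to [560, -150, 280] : [ -4.09   0.59 -24.92]
```

Emit:
{"method": "apply_moves", "body": {"moves": [{"dx": -0.6, "dy": -0.5, "dz": -2.6, "roll": 0, "claw": 255}, {"dx": -1, "dy": -0.7, "dz": -5, "roll": 0, "claw": 255}, {"dx": -1.3, "dy": -0.8, "dz": -7.5, "roll": 0, "claw": 255}, {"dx": -1.5, "dy": -0.9, "dz": -10, "roll": 0, "claw": 255}, {"dx": -1.5, "dy": -0.9, "dz": -10, "roll": 0, "claw": 255}]}}

```text
time_s: 22.78
tcp_pos: [588.9, -1.4, 254.7]
tool_rot: [0.65, -0.28, -0.32, -0.63]
force: [0.2, 0.2, -6.2]
opening: 12.5
```

```bash
python3 - <<'E'
from h import *
show()
for w in [[578,0,270],[575,-75,275],[560,-150,280],[530,-220,260]]:go(w)
E
```

```text
t 22.775 tcp [588.9  -1.4 254.7] q [ 0.699  0.25  -0.859  2.227  1.363  0.202  0.274] F [ 0.2  0.2 -6.2] T [-0.07  1.59  0.01] open 12.5
x [ 0.638  0.039 -0.769] y [-0.767 -0.051 -0.639] z [-0.064  0.998 -0.002] lean 39.7
pinch [577.   -2.1 269.1]
to [578, 0, 270] : [ 0.   -0.15  0.2 ]
to [575, -75, 275] : [-0.87  0.14 -7.26]
to [560, -150, 280] : [ -2.5    1.35 -14.65]
to [530, -220, 260] : [ -3.16   5.29 -21.44]
```

Tracking well, so on along the path.

Emit:
{"method": "apply_moves", "body": {"moves": [{"dx": -0.4, "dy": 0.1, "dz": -3.6, "roll": 0, "claw": 255}, {"dx": -0.9, "dy": 0.1, "dz": -7.2, "roll": 0, "claw": 255}, {"dx": -1.6, "dy": 0.8, "dz": -11, "roll": 0, "claw": 255}, {"dx": -2.5, "dy": 1.4, "dz": -14.6, "roll": 0, "claw": 255}, {"dx": -2.5, "dy": 1.4, "dz": -14.6, "roll": 0, "claw": 255}]}}

```text
time_s: 23.4
tcp_pos: [569.1, -155.2, 263.4]
tool_rot: [0.648, -0.285, -0.319, -0.63]
force: [0.3, 0.3, -6.6]
opening: 12.6
```

```bash
python3 - <<'E'
from sim import *;from h import *
show();s,R=st();d=R[:,0]
for w in [[560,-150,280],[530,-220,260],[507,-281,230],[507,-281,160]]:go(w)
path([s['tcp_pos']-18.7*d,[530,-220,260],[507,-281,230],[507,-281,142]],s['joint_pos'][:6],d)
E
```

```text
t 23.4 tcp [ 569.1 -155.2  263.4] q [ 1.391  0.437 -1.261  2.168  0.926  0.242  1.087] F [ 0.3  0.3 -6.6] T [-0.07  1.5  -0.01] open 12.6
x [ 0.634  0.032 -0.773] y [-0.771 -0.044 -0.635] z [-0.054  0.999 -0.003] lean 39.4
pinch [ 557.2 -155.8  277.8]
to [560, -150, 280] : [ 0.03 -0.38  0.56]
to [530, -220, 260] : [-0.55  3.51 -6.26]
to [507, -281, 230] : [  0.11   7.46 -12.22]
to [507, -281, 160] : [  5.52  11.9  -12.19]
[ 530. -220.  260.] [ 1.59  0.53 -1.27  2.21  0.64  0.2 ] pos err 0.0 worst lean err deg 0.2
[ 507. -281.  230.] [ 1.66  0.64 -1.21  2.18  0.62  0.2 ] pos err 0.0 worst lean err deg 0.0
[ 507. -281.  142.] [ 1.59  0.89 -1.12  2.21  1.75  0.23] pos err 0.0 worst lean err deg 0.0
```

Emit:
{"method": "apply_moves", "body": {"moves": [{"dx": -0.3, "dy": 1.7, "dz": -3.1, "roll": 0, "claw": 255}, {"dx": -0.5, "dy": 3.5, "dz": -6.2, "roll": 0, "claw": 255}, {"dx": -0.2, "dy": 5.5, "dz": -9.2, "roll": 0, "claw": 255}, {"dx": 0.1, "dy": 7.4, "dz": -12.1, "roll": 0, "claw": 255}, {"dx": 0.1, "dy": 7.4, "dz": -12.1, "roll": 0, "claw": 255}]}}

```text
time_s: 24.02
tcp_pos: [516.2, -282.4, 212.9]
tool_rot: [0.646, -0.289, -0.319, -0.63]
force: [-0.7, 0.9, -6.0]
opening: 12.6
```

```bash
python3 - <<'E'
from h import *
show();T=robot.get_calibration('top')
for w in [[507,-280,230],[507,-280,190],[507,-280,160],[507,-280,148]]:go(w)
E
```

```text
t 24.025 tcp [ 516.2 -282.4  212.9] q [ 1.639  0.65  -1.245  2.143  0.861  0.255  1.487] F [-0.7  0.9 -6. ] T [-0.01  1.45  0.01] open 12.6
x [ 0.629  0.029 -0.777] y [-0.776 -0.039 -0.63 ] z [-0.048  0.999 -0.002] lean 39.0
pinch [ 504.5 -282.9  227.4]
to [507, -280, 230] : [-0.03 -0.37  0.28]
to [507, -280, 190] : [3.07 2.15 0.29]
to [507, -280, 160] : [5.41 4.04 0.29]
to [507, -280, 148] : [6.34 4.79 0.3 ]
```

Emit:
{"method": "apply_moves", "body": {"moves": [{"dx": 1.5, "dy": 0.9, "dz": 0.3, "roll": 0, "claw": 255}, {"dx": 3.1, "dy": 2.1, "dz": 0.3, "roll": 0, "claw": 255}, {"dx": 4.3, "dy": 3.1, "dz": 0.3, "roll": 0, "claw": 255}, {"dx": 5.4, "dy": 4.0, "dz": 0.3, "roll": 0, "claw": 255}, {"dx": 5.4, "dy": 4.0, "dz": 0.3, "roll": 0, "claw": 255}]}}

```text
time_s: 24.65
tcp_pos: [518.4, -278.6, 144.6]
tool_rot: [0.646, -0.29, -0.32, -0.63]
force: [-0.2, -0.3, -6.0]
opening: 12.5
```

```bash
python3 - <<'E'
from h import *
show()
a=robot.get_image('top')[130:260,320:460,::-1];b=robot.get_image('side')[110:240,230:370,::-1]
r=lambda i:cv2.resize(i,(392,364),interpolation=cv2.INTER_CUBIC)
cv2.imwrite('pics/p5.png',np.hstack([r(a),r(b)]))
for w in [[507,-280,148],[507,-280,142.5]]:go(w)
E
```

```text
t 24.65 tcp [ 518.4 -278.6  144.6] q [ 1.52   0.751 -1.104  2.181  1.537  0.196  0.879] F [-0.2 -0.3 -6. ] T [-0.07  1.42  0.03] open 12.5
x [ 0.627  0.029 -0.779] y [-0.778 -0.039 -0.627] z [-0.049  0.999 -0.002] lean 38.9
pinch [ 506.7 -279.1  159.2]
to [507, -280, 148] : [ 0.95  0.84 -0.04]
to [507, -280, 142.5] : [ 1.38  1.19 -0.04]
```

View pics/p5.png

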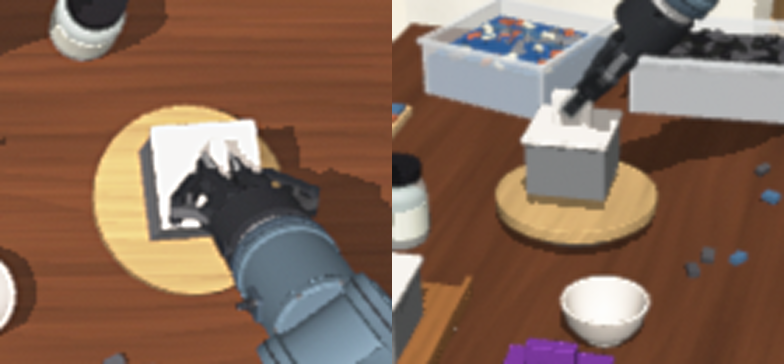

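The tub hangs upright over the middle of the stand: the disc is centred near (187,200) in the left crop and the tub sits over it in both crops. Now I lower it.

Emit:
{"method": "apply_moves", "body": {"moves": [{"dx": 0.5, "dy": 0.4, "dz": 0, "roll": 0, "claw": 255}, {"dx": 0.9, "dy": 0.8, "dz": 0, "roll": 0, "claw": 255}, {"dx": 1.2, "dy": 1.0, "dz": 0, "roll": 0, "claw": 255}, {"dx": 1.35, "dy": 1.15, "dz": 0, "roll": 0, "claw": 255}, {"dx": 1.4, "dy": 1.2, "dz": 0, "roll": 0, "claw": 255}]}}

```text
time_s: 25.38
tcp_pos: [518.9, -279.1, 127.8]
tool_rot: [0.646, -0.289, -0.319, -0.63]
force: [-0.5, 0.2, -5.6]
opening: 12.6
```

```bash
python3 - <<'E'
from h import *
show();go([507,-280,141])
E
```

```text
t 25.375 tcp [ 518.9 -279.1  127.8] q [ 1.524  0.813 -1.114  2.185  1.716  0.235  0.739] F [-0.5  0.2 -5.6] T [-0.02  1.44  0.02] open 12.6
x [ 0.629  0.028 -0.777] y [-0.776 -0.039 -0.629] z [-0.049  0.999 -0.003] lean 39.0
pinch [ 507.1 -279.7  142.4]
to [507, -280, 141] : [ 0.1   0.1  -0.03]
```

Emit:
{"method": "apply_moves", "body": {"moves": [{"dx": 0.1, "dy": 0.1, "dz": 0, "roll": 0, "claw": 255}, {"dx": 0.15, "dy": 0.15, "dz": 0, "roll": 0, "claw": 255}, {"dx": 0.15, "dy": 0.15, "dz": 0, "roll": 0, "claw": 255}]}}

```text
time_s: 25.75
tcp_pos: [519.9, -279.1, 127.7]
tool_rot: [0.647, -0.288, -0.318, -0.63]
force: [-8.7, -0.1, 8.8]
opening: 12.4
```

```bash
python3 - <<'E'
from h import *
show();go([507,-280,141])
E
```

```text
t 25.75 tcp [ 519.9 -279.1  127.7] q [ 1.527  0.821 -1.12   2.185  1.732  0.24   0.729] F [-8.7 -0.1  8.8] T [0.07 0.99 0.1 ] open 12.4
x [ 0.631  0.028 -0.775] y [-0.774 -0.041 -0.632] z [-0.05   0.999 -0.004] lean 39.2
pinch [ 508.1 -279.7  142.2]
to [507, -280, 141] : [ 0.02  0.16 -0.03]
```

Emit:
{"method": "apply_moves", "body": {"moves": [{"dx": 0, "dy": 0, "dz": 0, "roll": 0, "claw": 0}, {"dx": 0, "dy": 0, "dz": 0, "roll": 0, "claw": 0}, {"dx": 0, "dy": 0, "dz": 0, "roll": 0, "claw": 0}, {"dx": 0, "dy": 0, "dz": 0, "roll": 0, "claw": 0}, {"dx": 0, "dy": 0, "dz": 0, "roll": 0, "claw": 0}]}}

```text
time_s: 26.38
tcp_pos: [519.9, -279.1, 127.6]
tool_rot: [0.647, -0.288, -0.319, -0.63]
force: [-0.6, -0.1, -1.0]
opening: 85.3
```

Emit:
{"method": "apply_moves", "body": {"moves": [{"dx": -1, "dy": 0, "dz": 0, "roll": 0, "claw": 0}, {"dx": -2, "dy": -0.3, "dz": 0, "roll": 0, "claw": 0}, {"dx": -4, "dy": -1.5, "dz": 0, "roll": 0, "claw": 0}, {"dx": -7, "dy": -4.5, "dz": 0, "roll": 0, "claw": 0}, {"dx": -11, "dy": -8, "dz": 0, "roll": 0, "claw": 0}]}}

```text
time_s: 27.0
tcp_pos: [506.9, -283.7, 219.2]
tool_rot: [0.646, -0.295, -0.32, -0.627]
force: [-1.4, 0.4, -0.8]
opening: 85.4
```

```bash
python3 - <<'E'
from h import *
show()
E
```

```text
t 27.0 tcp [ 506.9 -283.7  219.2] q [ 1.664  0.619 -1.255  2.15   0.772  0.261  1.566] F [-1.4  0.4 -0.8] T [-0.03  0.7   0.  ] open 85.4
x [ 0.621  0.021 -0.784] y [-0.783 -0.039 -0.621] z [-0.044  0.999 -0.008] lean 38.4
pinch [ 495.3 -284.1  233.8]
```

Emit:
{"method": "apply_moves", "body": {"moves": [{"dx": -5, "dy": -3, "dz": 0, "roll": 0, "claw": 0}, {"dx": -9, "dy": -5, "dz": -5, "roll": 0, "claw": 0}, {"dx": -12, "dy": -7, "dz": -10, "roll": 0, "claw": 0}, {"dx": -16, "dy": -8, "dz": -15, "roll": 0, "claw": 0}, {"dx": -16, "dy": -8, "dz": -15, "roll": 0, "claw": 0}]}}

```text
time_s: 27.62
tcp_pos: [476.0, -434.9, 397.0]
tool_rot: [0.646, -0.295, -0.32, -0.627]
force: [1.1, -0.7, -0.0]
opening: 85.2
```

```bash
python3 - <<'E'
from h import *
show()
t=robot.get_image('top');s=robot.get_image('side')
cv2.imwrite('pics/t6.png',t[:,:,::-1])
r=lambda i,f:cv2.resize(i,(398,400),interpolation=cv2.INTER_CUBIC)
cv2.imwrite('pics/p6.png',np.hstack([r(t[80:260,150:440,::-1],2),r(s[110:310,130:330,::-1],2)]))
E
```

```text
t 27.625 tcp [ 476.  -434.9  397. ] q [ 1.854  0.459 -1.21   1.729 -0.066  0.751  2.445] F [ 1.1 -0.7 -0. ] T [-0.01  0.59 -0.02] open 85.2
x [ 0.621  0.02  -0.784] y [-0.783 -0.04  -0.621] z [-0.043  0.999 -0.009] lean 38.4
pinch [ 464.4 -435.3  411.6]
```

View pics/p6.png

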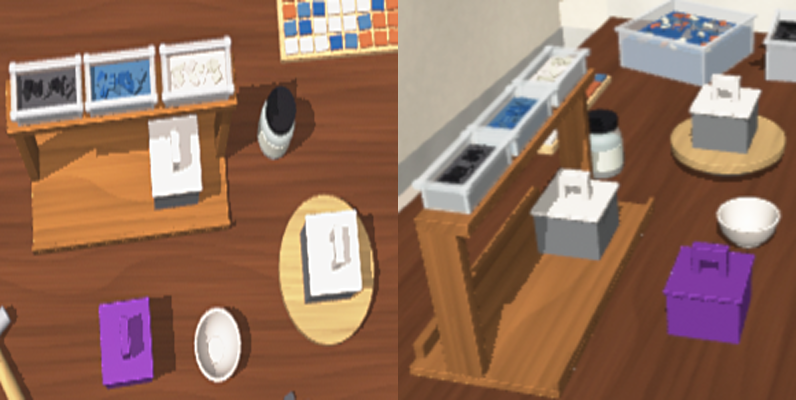

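Both tubs stand upright. A quick numeric check of the stand centring, with the lid corners at about (306,214), (357,209), (361,292), (310,297) in the left crop. Then I hand in.

```bash
python3 - <<'E'
from h import *
T=robot.get_calibration('top')
Q=np.array([ray(T,(x/1.372+150,y/2.222+80),110) for x,y in[(306,214),(357,209),(361,292),(310,297)]])
c=Q.mean(0)[:2];print('lid centre',c.round(1),'off stand middle by',(c-[507.8,-281]).round(1))
s=robot.sense();print(s['time_s'],np.abs(s['qvel']).max().round(3))
if np.linalg.norm(c-[507.8,-281])<12: print(robot.job_done())
E
```

```text
lid centre [ 509.5 -279.2] off stand middle by [1.7 1.8]
27.725 0.151
the job is handed in; nothing more can be done
None
```

The job is done and handed in at about 28 s of the 72 s allowed. The heavier tub, the left one, stands upright on the round stand. The lighter right tub is upright in its own bay.

- **Weighing:** I lifted the left tub about 52 mm and set it back, then did the same with the right. The wrist force read about 6.6 N for the left and about 4 N for the right, a difference of roughly 0.25 kg.
- **Final checks:** The last top and side pictures show both tubs upright and nothing else moved. The lid centre measured about 2–3 mm from the stand's middle, and the gripper was open and clear of everything.
- **What differed or went less smoothly:**
  - **Stand position:** the side view gave a position about 12 mm off the top view's. Its fitted circle was too large, so I used the top view.
  - **Forces:** one quick wrist swing early on, in free air, briefly showed about 57 N, and setting the tub on the stand showed about 12 N. Both are under the 120 N wrist limit.
  - **Hand-in:** the arm was still slowing slightly (0.15 rad/s) when I handed in.

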